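Clip the lockout hook onto the bracket's ring

ROBOT

A 6-joint arm with a two-finger parallel gripper is mounted at the origin on a cart in front of the work surface, level with it; the furniture and walls round the work are solid. World frame = base frame: x ahead of the robot, y to its left, z up, the work surface at z = 0. Lengths are in m, angles in rad, forces in N, time in s.
With the tool pointing down it reaches from about 0.25 to 0.725 m from the base axis. Payload 9.7 kg.
Tool frame: the origin (TCP) lies at the very end of the fingers, on their centre line; the grasp point (between the pads) lies 19 mm behind it; z points along the fingers, y is the direction in which the jaws open and shut (so a half turn about z gives the same grasp; the last joint's range is limited). The gripper opens to 85 mm and grips with 20 to 120 N. Pads are 22 mm wide; open, the fingers measure 114 mm over their backs; the gripper's body (76 mm by 85 mm) begins 54 mm behind the grasp point. The pads swing forward as they close: fully open they stand 13 mm farther back than shut.
Start: joints at [-1.289, 0.087, 0.176, 1.66, 0, 1.571], TCP at [0.153, -0.528, 0.231] pointing down, gripper open.
Joint ranges: [-3.13, 3.13], [-0.85, 1.81], [-1.15, 1.24], [-2.2, 2.28], [-1.44, 1.52], [-3.14, 3.14]. Speed limits (rad/s): [2.22, 2.22, 2.57, 3.14, 3.14, 3.14].

INTERFACE

Orientations are given as a unit quaternion [w, x, y, z].
In Python, from workcell import arm gives the robot as it stands.
- The arm moves only by the shell command python3 -m inch 'ROWS' [OPENING]. ROWS is text: rows parted by semicolons, each of 4 numbers parted by spaces: the shift along the tool's x, y, z in mm, then the turn about the tool's z in rad. A call has 1 to 8 rows; each row shifts and turns the commanded pose from where the row before left it, along the tool's axes as they then stand; what a row does not reach is not made up. A row lasts 1/10 s, in which the tool goes at most 50 mm and 8.59 degrees, less where a joint would pass 70% of its speed; a pose out of reach is approached as far as the arm can. A call is refused whole if a number of a shift passes 50 or a number of a turn 0.15, either way. A call with a gripper value outside its range is refused whole. OPENING is the gripper command: -1 is fully open, 1 is shut, values between are in proportion, set as the call begins (- or left out, the last holds). The fingers move at their own pace and stop on an object; the grip force is fixed at half the most. Time passes only in rows, so rows that do not move let the fingers close. It gives the time, the measured TCP pose, the force and the opening at its end, in the units of the state.
- arm.observe(): the state, without advancing time (a new reading comes with each control period).
- arm.capture(name): name is "scene" or "top" or "wrist"; returns (picture, depth): 480x640x3 uint8, blue, green, red; 480x640 float32, m along the optical axis (not along the pixel's ray), 0 where there is no reading.
- arm.camera_model(name): a dict with "vertical_fov" (degrees; the focal length in pixels is half the picture's height over the tangent of half this angle, whatever the lens; pixels are square), "cx", "cy" (the principal point, pixels), "world_from_camera" (4x4, takes a point from camera to world coordinates). Camera axes: x right, y down, z forward; pixel columns grow to the right and rows downward; lengths in m; the calibration is good to about 2 mm. The wrist camera is an equidistant fisheye: a pixel r from the principal point sees the ray r / f radians off the axis. A picture is of the moment at which its call begins: read the wrist's pose just before it. camera_model takes no time and is no camera call; for the wrist camera it gives the pose at the moment of the call.
- arm.close_job(): hands the job in, once; it reports no verdict.
Trained networks look in the newest picture that a camera, given by its name, has taken for a name from the list of things; names that differ only in an ending like _2 or _b are one class to them, and where a whole thing is asked for, a point or a joint stands for the part that bears it (a point fixed in the world has none). Each returns a list of dicts, best first, with "conf" (0 to 1); they miss things now and then, are a little off and sometimes report something else, mostly with a low value. They report only what shows in the picture. A call takes as long as a camera call.
- arm.boxes_of(camera, query): "box" ([centre column, centre row, width, height] in pixels, round what is visible of it).
- arm.regions_of(camera, query): "region" (480x640 bool, what is visible of it) and "box" ([centre column, centre row, width, height] in pixels, round what is visible of it).
- arm.spot_point(camera, query): "point" ([column, row] in pixels: a listed point, or the origin of a listed thing).
The state is a dict: "time_s": time; "joint_positions": joint angles; "dq": joint speeds; "joint_torque": joint torques, N m; "ee_pos": TCP position; "orientation": TCP orientation; "force": force on the tool from outside, world axes, zero at the start; "moment": the same for the moment, N m; "opening": opening from 0.0 (shut) to 1.0 (fully open).
Only numpy, scipy, OpenCV 4.12 (cv2) and the standard library are available. Lean on these libraries where they do the work, as an engineer would, in place of code of your own. Each camera call takes 0.05 s, during which the arm holds its last target.

TASK

Lock out the analyser for service: swing the lid of the grey case up past its balance point so that it stays open, lift out the lockout clip (the big snap hook), and push the clip's sprung gate onto the D-ring of the sloped bracket until the ring is inside and the gate snaps shut. Let go of the clip, leave the case open, and do not push away or knock over the things standing around.

Things in the scene. Friction and masses are not known exactly. Their poses are not given: they have to be found in the camera images.
- case: grey plastic case fixed to the bench, origin under its centre: 110 mm deep (x, front to back), 130 wide (y), 109 tall; lower half 54 mm tall, floor and walls 5 mm; the lid is a 55 mm deep shell, 0.12 kg, hinged along the far (+x) upper edge. Inside, two rubber slots 13 mm wide and 37 deep hold the clip's ends; it lifts straight up
- case_lid (a joint): angle of the case lid, rad: 0 shut (at start), stop at 1.85. Let go below about 1.05 it falls shut; past that it falls open to the stop and stays. The tab swings up and back about +y of the case as it grows
- lid_tab (a point): grip centre of the lid's thumb tab, a flat lug 30 mm wide (y), 8 thick, projecting 35 mm forward from the lid's front edge; this point is 24 mm out from the lid's front wall. Turns with the lid; when shut its axes are the case's and it lies 134 mm in front of lid_hinge and 4 mm above it
- lid_hinge (a point): middle of the lid's hinge axis, 55 mm behind the case's centre, 54 mm above the bench; axes of the case: x front to back, y along the hinge, z up
- clip_grip (a point): middle of the clip's black handle block (56 mm along x, 16 along y, 16 up and 24 down from here; grasp across y). Clip: big steel snap hook, 0.17 kg, 116 long (x), 96 tall (z): a flat loop of 10 mm round bar below the handle, a 50x30 mm saddle plate between with 6 mm lips at x -17 and 17. Inside of loop: x -48 to 48 mm, 29 to 70 mm below this point. Starts upright in the shut case, its x along the case's y
- clip_mouth (a point): in line with the shut gate in the clip's lower side, 75 mm below clip_grip along the clip's z, 5 mm above the loop's underside; axes as clip_grip. Gate: x -36 (hinge) to 10 mm; fixed nose from x 12. Push the ring bar in at x -8 to 7; the gate shuts behind it when the bar's centre is about 40 mm above the underside; at 46 the bar meets the saddle
- clip_gate (a joint): gate angle, rad: 0 shut, grows as it swings into the loop (to 1.15); sprung shut, about 2 N at its tip to start, 5 N wide open; it cannot open outward
- ring_bar (a point): middle of the straight top bar of the D-ring: 10 mm round steel, 52 mm straight (along y), ring 78 mm wide, about 91 mm above the bench. Axes of the bracket: x to its back, y along the bar, z vertical. Between bar and panel are 53 mm, measured to the bar's centre along the panel's normal (-0.643, 0, 0.766)
- stand: grey sheet-metal bracket fixed to the bench, origin under its centre, 100 mm wide (y), 108 deep, 96 tall; its panel slopes 40 degrees, faces up and to its front (-x), and carries the fixed D-ring. A clear splash shield with a steel front rail, 246 to 251 mm up, x -62 to 55, y -55 to 55 mm, on two rear posts, covers it: come in under it from the front, tilted along the panel's normal
- cup: bystander: clear specimen cup with orange screw lid, 64 mm wide, 72 tall; origin at the centre of its underside
- tape: bystander: roll of cream tape lying flat, 62 mm wide, 19 tall; origin at the centre of its underside
- strips_vial: bystander: white vial with orange cap, 40 mm wide, 108 tall; origin at the centre of its underside
- objective: bystander: round case with black screw lid, 39 mm wide, 56 tall; origin at the centre of its underside
- jar: bystander: glass staining jar with lid, 48x56 mm, 106 tall; origin at the centre of its underside
- dish: bystander: petri dish, 58 mm wide, 15 tall; origin at the centre of its underside

How it is judged:
By the outcome, as a careful person would: the job done as asked, in the order asked, and still so for the second after the job is handed in, with the robot touching nothing.
It also fails if it takes over 64 s, if anything falls off the work surface, if the arm or the gripper's body presses on something with over 40 N, if the wrist force passes 120 N, or if a joint passes its speed limit or range.

## Working session

There is one attempt and no reset: what is moved stays moved. The work goes in short steps, Python scripts to look and compute and a shell command to move; the robot and the scene stay as the last step left them, time stands still between calls to the robot, and variables do not carry over. Pictures are saved under pics/ and viewed, and the job is handed in when it is done.

```bash
ls -la; mkdir -p pics; python3 - <<'E'
from workcell import arm
import cv2
s=arm.observe(); print(s)
for n in ["scene","top","wrist"]:
    m=arm.camera_model(n); print(n,m)
    p,d=arm.capture(n); cv2.imwrite(f"pics/{n}0.png",p)
E
```

```text
total 12
drwxr-xr-x  3 agent agent 4096 Dec  7 15:50 .
drwxr-xr-x 23 root  root  4096 Dec  7 15:50 ..
drwxr-xr-x  2 agent agent 4096 Dec  7 15:50 pics
{'time_s': 0.0, 'joint_positions': array([-1.28899473e+00,  8.74928468e-02,  1.75135408e-01,  1.65980866e+00,
        1.06234910e-05,  1.57082626e+00]), 'dq': array([ 0.00063096,  0.00113411, -0.00063346, -0.00182411,  0.00014644,
        0.00071873]), 'joint_torque': array([-1.11250672e-04, -5.20397651e+01,  4.64798713e+01,  1.65947364e-02,
        5.80123947e-05, -2.23174823e-06]), 'ee_pos': array([ 0.15288652, -0.52808378,  0.23056571]), 'orientation': array([-6.78844476e-04,  9.90091765e-01,  1.40420186e-01, -9.09332173e-05]), 'force': array([0.51438806, 0.11797118, 0.28822712]), 'moment': array([-0.01292188, -0.00085616,  0.00864019]), 'opening': 0.9989740682197817}
scene {'vertical_fov': 55.060050895235406, 'cx': 328.54900730132175, 'cy': 242.15629107830787, 'world_from_camera': array([[-0.86410119, -0.34068543,  0.37048965,  0.22742647],
       [-0.50331199,  0.58125023, -0.63939441,  0.76659393],
       [ 0.00248516, -0.7389733
[... 207 characters left out ...]
rray([[ 0.01574481, -0.98785596,  0.15457263,  0.36603759],
       [-0.99977695, -0.01773044, -0.01147562,  0.20066838],
       [ 0.0140769 , -0.15435747, -0.98791478,  1.24395705],
       [ 0.        ,  0.        ,  0.        ,  1.        ]])}
wrist {'vertical_fov': 65.70646984690485, 'cx': 320.94086519552945, 'cy': 234.8665639192351, 'world_from_camera': array([[ 2.78277269e-01, -9.19890377e-01, -2.76339387e-01,
         2.23824894e-01],
       [-9.60500470e-01, -2.66745114e-01, -7.92836108e-02,
        -5.08589699e-01],
       [-7.79950623e-04,  2.87486937e-01, -9.57784241e-01,
         3.74645684e-01],
       [ 0.00000000e+00,  0.00000000e+00,  0.00000000e+00,
         1.00000000e+00]])}
```

View pics/scene0.png

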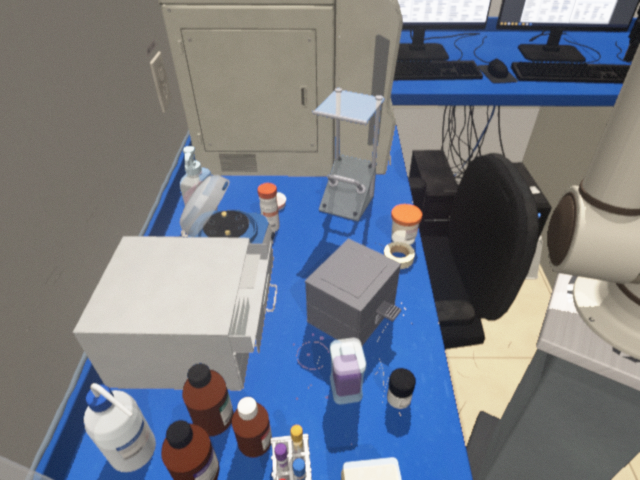

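View pics/top0.png

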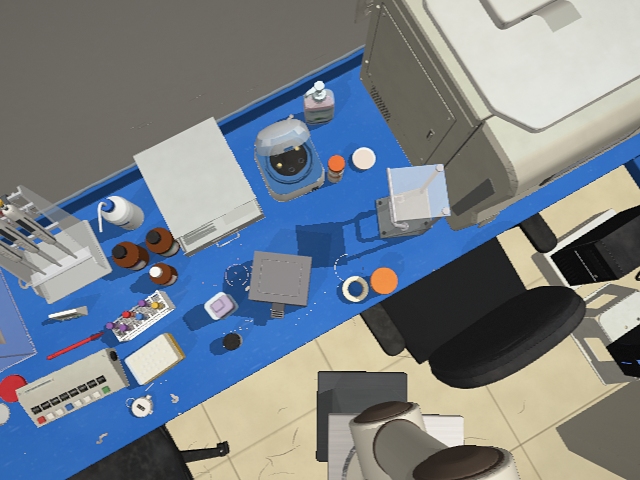

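View pics/wrist0.png

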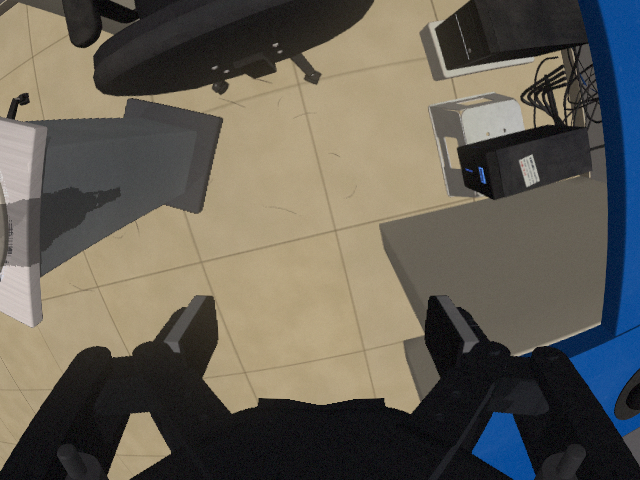

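```bash
cat > h.py <<'E'
import numpy as np, cv2
from workcell import arm
def f_of(m): return 240/np.tan(np.radians(m["vertical_fov"])/2)
def ray(m,name,uv):
    f=f_of(m); a=(uv[0]-m["cx"])/f; b=(uv[1]-m["cy"])/f
    if name=="wrist":
        r=np.hypot(a,b); s=np.sin(r)/r if r>1e-9 else 1
        v=np.array([a*s,b*s,np.cos(r)])
    else: v=np.array([a,b,1.])
    return v
def pt(m,name,uv,depth):
    v=ray(m,name,uv); v=v/v[2]*depth; T=m["world_from_camera"]; return T[:3,:3]@v+T[:3,3]
def atz(m,name,uv,z):
    T=m["world_from_camera"]; d=T[:3,:3]@ray(m,name,uv); o=T[:3,3]; return o+d*(z-o[2])/d[2]
def tri(obs):
    A=np.zeros((3,3));b=np.zeros(3)
    for m,n,uv in obs:
        T=m["world_from_camera"]; d=T[:3,:3]@ray(m,n,uv); d/=np.linalg.norm(d); P=np.eye(3)-np.outer(d,d); A+=P;b+=P@T[:3,3]
    return np.linalg.solve(A,b)
def cloud(m,name,d):
    v,u=np.mgrid[0:480,0:640]; f=f_of(m); a=(u-m["cx"])/f; b=(v-m["cy"])/f
    if name=="wrist":
        r=np.hypot(a,b); s=np.tan(r)/np.maximum(r,1e-9); a=a*s;b=b*s
    P=np.stack([a*d,b*d,d],-1); T=m["world_from_camera"]; return P@T[:3,:3].T+T[:3,3]
E
python3 - <<'E'
from h import *
np.set_printoptions(precision=4,suppress=True)
caps={}
for n in ["scene","top"]:
    p,d=arm.capture(n); caps[n]=(arm.camera_model(n),p,d)
for q in ["lid_tab","lid_hinge","case","clip_grip","ring_bar","stand","cup","tape","strips_vial","objective","jar","dish"]:
    o=[]
    for n in ["scene","top"]:
        r=arm.spot_point(n,q)
        if r:
            m,p,d=caps[n]; uv=r[0]["point"]; o.append((m,n,uv))
            k=d[int(np.clip(uv[1],0,479)),int(np.clip(uv[0],0,639))]
            print(q,n,round(r[0]["conf"],2),np.array(uv).round(1),"surf",pt(m,n,uv,k), "z0",atz(m,n,uv,0)[:2])
    if len(o)==2: print("   tri",q,tri(o))
np.savez("c0.npz",sd=caps["scene"][2],td=caps["top"][2])
E
```

```text
lid_tab scene 0.97 [391.9 311.3] surf [0.3831 0.2842 0.061 ] z0 [0.3986 0.2358]
lid_tab top 0.94 [278.6 315.5] surf [0.3787 0.2776 0.0604] z0 [0.3793 0.2816]
   tri lid_tab [0.3816 0.2788 0.0552]
case scene 0.86 [351.4 312.7] surf [0.4294 0.3447 0.093 ] z0 [0.4619 0.2767]
case top 0.89 [280.8 282.4] surf [0.4515 0.2715 0.1102] z0 [0.4598 0.2784]
   tri case [0.4603 0.2785 0.0027]
ring_bar scene 0.72 [344.2 178.2] surf [0.6182 0.0248 0.0955] z0 [ 0.6832 -0.0985]
ring_bar top 0.97 [387.7 206.7] surf [0.6485 0.0188 0.028 ] z0 [0.655  0.0146]
   tri ring_bar [0.6256 0.0264 0.0958]
stand scene 0.59 [343.5 206.8] surf [0.6177 0.025  0.0168] z0 [0.6277 0.0059]
stand top 0.88 [396.7 218. ] surf [0.5735 0.0344 0.2525] z0 [ 0.6264 -0.0079]
   tri stand [ 0.632  -0.0089 -0.0125]
cup scene 0.95 [404.9 238.4] surf [0.4499 0.0626 0.0244] z0 [0.4583 0.036 ]
cup top 0.81 [377.8 282.9] surf [0.4567 0.0497 0.0751] z0 [0.4626 0.04  ]
   tri cup [0.4599 0.0397 0.0028]
tape scene 0.97 [399.9 256.4] surf [ 0.4455  0.092  -0.0015] z0 [0.445  0.0935]
tape top 0.83 [355.  288.6] surf [ 0.4477  0.096  -0.0003] z0 [0.4476 0.0961]
   tri tape [0.4459 0.0958 0.0019]
strips_vial scene 0.89 [274.8 224.4] surf [0.7131 0.162  0.0229] z0 [0.7303 0.1407]
strips_vial top 0.76 [331.4 176.7] surf [0.7151 0.1592 0.0519] z0 [0.7303 0.1574]
   tri strips_vial [0.7222 0.1564 0.0159]
objective scene 0.56 [398.6 395.9] surf [0.3133 0.4089 0.0394] z0 [0.3186 0.3866]
objective top 0.59 [234.3 341.5] surf [0.318  0.3779 0.0566] z0 [0.3157 0.3864]
   tri objective [0.3171 0.3866 0.0007]
jar scene 0.86 [350.6 388.1] surf [0.3806 0.4347 0.0413] z0 [0.3906 0.4129]
jar top 0.75 [226.4 305.7] surf [0.3983 0.3934 0.0936] z0 [0.4009 0.4091]
   tri jar [ 0.397   0.4093 -0.0089]
dish scene 0.43 [273.5 202.8] surf [0.7124 0.1601 0.0809] z0 [0.779  0.0768]
dish top 0.73 [365.4 157.2] surf [0.7781 0.0727 0.0161] z0 [0.7835 0.071 ]
   tri dish [ 0.7852  0.0701 -0.0067]
```

```bash
python3 - <<'E'
from h import *
np.set_printoptions(precision=4,suppress=True)
D=np.load("c0.npz")
mt=arm.camera_model("top"); ms=arm.camera_model("scene")
Ct=cloud(mt,"top",D["td"]); Cs=cloud(ms,"scene",D["sd"])
# case top
for C,nm in((Ct,"top"),(Cs,"scene")):
    s=(abs(C[...,0]-.46)<.12)&(abs(C[...,1]-.275)<.12)&(C[...,2]>.1)&(C[...,2]<.118)
    P=C[s]; print(nm,len(P),P[:,2].mean(), cv2.minAreaRect((P[:,:2]*1000).astype(np.float32)))
    s=(abs(C[...,0]-.38)<.03)&(abs(C[...,1]-.28)<.04)&(C[...,2]>.05)&(C[...,2]<.075)
    P=C[s]; print(" tab",len(P),np.median(P,0), cv2.minAreaRect((P[:,:2]*1000).astype(np.float32)))
    s=(abs(C[...,0]-.62)<.12)&(abs(C[...,1])<.12)&(C[...,2]>.235)&(C[...,2]<.27)
    P=C[s]; print(" shield",len(P),np.median(P,0), cv2.minAreaRect((P[:,:2]*1000).astype(np.float32)) if len(P) else 0)
# stand panel normal from both clouds
P=np.vstack([C[(abs(C[...,0]-.64)<.09)&(abs(C[...,1]-0.0)<.09)&(C[...,2]>.012)&(C[...,2]<.1)] for C in (Ct,Cs)])
print(len(P))
best=None;rng=np.random.default_rng(0)
for i in range(2000):
    a=P[rng.choice(len(P),3,replace=False)]; n=np.cross(a[1]-a[0],a[2]-a[0]); L=np.linalg.norm(n)
    if L<1e-9: continue
    n/=L; n*=np.sign(n[2]) or 1
    if abs(n[2]-.766)>.06: continue
    k=(abs((P-a[0])@n)<.002).sum()
    if best is None or k>best[0]: best=(k,n,a[0])
k,n,a=best; I=P[abs((P-a)@n)<.003]; c=I.mean(0); n=np.linalg.svd(I-c)[2][2]; n*=np.sign(n[2]); print(k,n,c,"yaw x axis",np.degrees(np.arctan2(-n[1],-n[0])))
h=(P-c)@n; Q=P[(h>.04)&(h<.065)]; print("ring pts",len(Q),Q.mean(0)); 
Q=Q[np.argsort(Q[:,2])]; print(Q[::max(1,len(Q)//25)], ((Q-c)@n)[::max(1,len(Q)//25)])
p,_=arm.capture("scene"); cv2.imwrite("pics/s_st.png",cv2.resize(p[80:240,270:420],None,fx=4,fy=4,interpolation=cv2.INTER_CUBIC)[:600,:800])
p,_=arm.capture("top"); cv2.imwrite("pics/t_st.png",cv2.resize(p[150:250,350:470],None,fx=6,fy=6,interpolation=cv2.INTER_CUBIC))
E
```

```text
top 2899 0.10986085792258525 ((492.48870849609375, 303.27679443359375), (195.4456787109375, 164.21669006347656), 84.72905731201172)
 tab 199 [0.3911 0.2792 0.0619] ((390.0914001464844, 274.6578674316406), (47.860862731933594, 34.941917419433594), 84.63027954101562)
 shield 3496 [ 0.6343 -0.0181  0.2517] ((641.54931640625, -20.265289306640625), (152.1830291748047, 171.6119384765625), 24.15003776550293)
scene 4031 0.10917727433463625 ((492.0767822265625, 304.7125244140625), (195.21603393554688, 165.88658142089844), 84.55723571777344)
 tab 456 [0.3969 0.2857 0.0619] ((389.7037353515625, 278.85858154296875), (75.01810455322266, 36.60850524902344), 85.0370101928711)
 shield 2591 [ 0.6441 -0.0395  0.2509] ((642.3272094726562, -17.129837036132812), (154.2703399658203, 175.8187255859375), 23.337392807006836)
3715
1781 [-0.0916  0.6369  0.7655] [ 0.623  -0.012   0.0502] yaw x axis -81.81233547086273
ring pts 231 [0.6197 0.0232 0.0918]
[[0.6602 0.0232 0.0778]
 [0.5863 0.015  0.0829]
 [0.6624 0.0238 0.0855]
 [0.595  0.0224 0.0869]
 [0.6149 0.0224 0.0877]
 [0.6316 0.0285 0.0882]
 [0.6331 0.0303 0.0888]
 [0.6515 0.0293 0.0898]
 [0.6243 0.0281 0.0906]
 [0.6109 0.0253 0.091 ]
 [0.5974 0.0227 0.0915]
 [0.6518 0.0331 0.0919]
 [0.6534 0.0304 0.0924]
 [0.6474 0.032  0.0928]
 [0.6187 0.0247 0.0931]
 [0.6279 0.0232 0.0934]
 [0.6541 0.0254 0.0937]
 [0.6144 0.019  0.0939]
 [0.6068 0.024  0.0943]
 [0.6141 0.0243 0.0945]
 [0.6288 0.0247 0.0949]
 [0.6514 0.0233 0.0952]
 [0.615  0.0227 0.0959]
 [0.6344 0.0236 0.0963]
 [0.603  0.0267 0.0972]
 [0.6103 0.0194 0.0985]] [0.0401 0.0456 0.0462 0.0525 0.0513 0.0541 0.0555 0.0539 0.0563 0.0561
 0.0561 0.058  0.0565 0.0583 0.0566 0.055  0.0542 0.054  0.0581 0.0578
 0.057  0.0543 0.0578 0.0568 0.0624 0.0582]
```

```bash
python3 -m inch '0 0 0 0' -1; python3 -m inch --help 2>&1 | head
```

```text
time_s: 1.65
ee_pos: [0.1529, -0.5283, 0.2313]
orientation: [-0.0, 0.99, 0.14, -0.0]
force: [0.0, 0.6, 0.3]
opening: 1.003
$: bad value
```

```bash
python3 - <<'E'
from h import *
np.set_printoptions(precision=3,suppress=True,linewidth=150)
m=arm.camera_model("wrist"); p,d=arm.capture("wrist"); C=cloud(m,"wrist",d)
m2=arm.camera_model("scene"); p2,d2=arm.capture("scene"); C2=cloud(m2,"scene",d2)
print(d.max(),(d>0).mean())
A=np.vstack([C[(d>0)&(np.arange(480)[:,None]<290)],C2[d2>0]])
for y0 in np.arange(-1.3,-.2,.1):
    row=[]
    for x0 in np.arange(-.3,.9,.1):
        s=(A[:,1]>=y0)&(A[:,1]<y0+.1)&(A[:,0]>=x0)&(A[:,0]<x0+.1)
        row.append(np.percentile(A[s,2],98) if s.sum()>5 else np.nan)
    print(round(y0,1),np.array(row))
E
```

```text
2.0023878 0.99169921875
-1.3 [  nan   nan   nan   nan 0.017 0.19  0.199 0.196 0.007 0.001 0.003 0.005]
-1.2 [  nan   nan   nan   nan 0.021 0.026 0.023 0.193 0.195 0.18  0.003 0.01 ]
-1.1 [   nan    nan    nan -0.189  0.014  0.022  0.024  0.024  0.002  0.19   0.193  0.186]
-1.0 [-0.912 -0.916    nan -0.242  0.002  0.002  0.017  0.023  0.037  0.023  0.019  0.196]
-0.9 [-0.913 -0.521 -0.322 -0.303 -0.912 -0.017  0.002  0.002  0.006  0.022  0.026  0.026]
-0.8 [-0.913 -0.913 -0.913 -0.913 -0.913 -0.913 -0.914  0.001  0.001  0.001  0.022  0.024]
-0.7 [-0.913 -0.913 -0.914 -0.913 -0.913 -0.913 -0.914 -0.913 -0.914 -0.001  0.001  0.   ]
-0.6 [-0.913 -0.913 -0.913 -0.913  0.334 -0.913 -0.913 -0.126 -0.913 -0.898 -0.915    nan]
-0.5 [-0.913 -0.913 -0.913 -0.913 -0.913 -0.913 -0.011 -0.04  -0.216 -0.001    nan    nan]
-0.4 [-0.913 -0.913 -0.913 -0.913 -0.913 -0.008 -0.006 -0.109 -0.391  0.002    nan    nan]
-0.3 [-0.913 -0.913 -0.913 -0.914 -0.913 -0.011 -0.013 -0.39   0.002  0.17     nan    nan]
```

View pics/t_st.png

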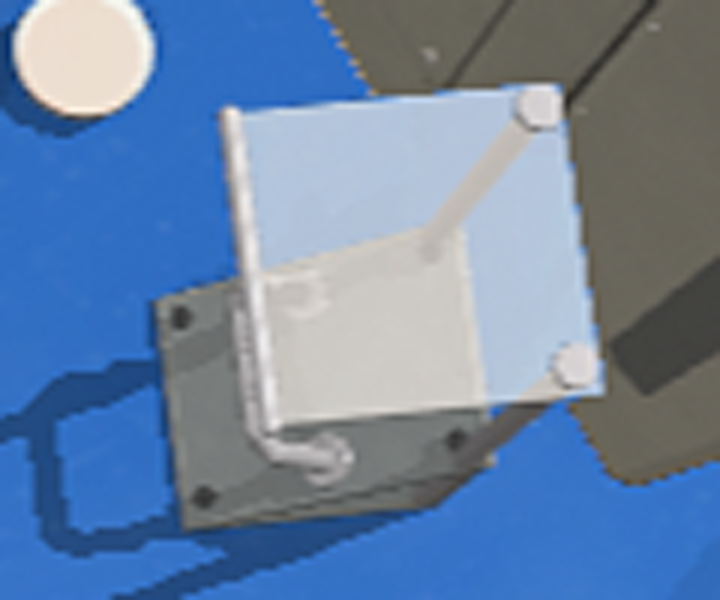

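View pics/s_st.png

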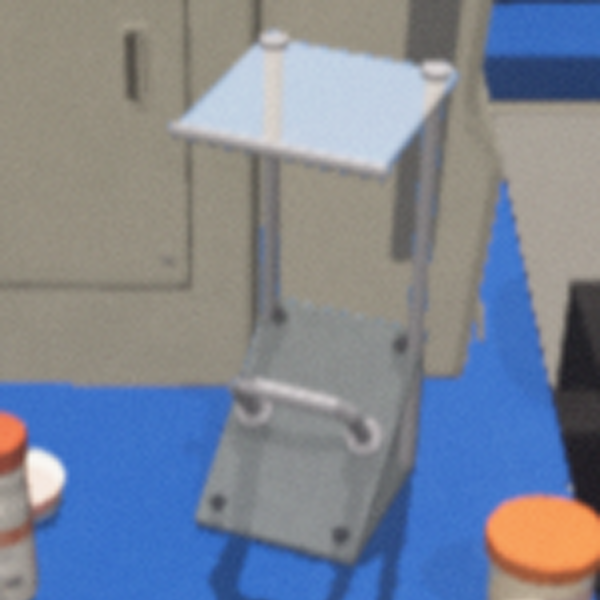

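```bash
python3 -m inch '0 50 0 0; 0 50 0 0; 0 50 0 0; 0 30 0 0; 0 30 0 0'; python3 -m inch '0 20 0 0; 0 20 0 0';python3 -c "
from workcell import arm; print(arm.observe()['joint_positions'].round(3))"
```

```text
time_s: 2.25
ee_pos: [0.2108, -0.7281, 0.2308]
orientation: [-0.0, 0.99, 0.14, -0.0]
force: [-0.6, -1.3, 1.0]
opening: 0.999
time_s: 2.45
ee_pos: [0.22, -0.76, 0.2256]
orientation: [0.002, 0.99, 0.14, 0.0]
force: [14.7, -48.6, 36.6]
opening: 1.004
[-1.289  0.864  1.236  1.939 -0.     1.571]
```

```bash
python3 -m inch '0 0 0 0; 0 0 0 0';python3 -c "
from workcell import arm; s=arm.observe(); print(s['joint_positions'].round(3),s['force'],s['orientation'].round(4))"; python3 -m inch '0 15 0 0; 0 15 0 0'; python3 -m inch '0 0 0 0; 0 0 0 0';python3 -c "
from workcell import arm; s=arm.observe(); print(s['joint_positions'].round(3),s['force'],s['orientation'].round(4))"
```

```text
time_s: 2.65
ee_pos: [0.2201, -0.7602, 0.2271]
orientation: [0.003, 0.99, 0.14, 0.0]
force: [-0.4, 0.6, 0.8]
opening: 1.0
[-1.289  0.861  1.234  1.938  0.     1.571] [-0.36311912  0.64019953  0.81351525] [3.100e-03 9.901e-01 1.404e-01 4.000e-04]
time_s: 2.85
ee_pos: [0.2241, -0.7742, 0.2211]
orientation: [0.015, 0.99, 0.14, 0.002]
force: [-0.1, -0.5, -0.1]
opening: 0.999
time_s: 3.05
ee_pos: [0.224, -0.7736, 0.2196]
orientation: [0.014, 0.99, 0.14, 0.002]
force: [-0.7, -0.1, 0.1]
opening: 0.996
[-1.289  0.871  1.235  1.907 -0.     1.571] [-0.7245037  -0.10072589  0.14013042] [0.0137 0.99   0.1404 0.0019]
```

```bash
python3 -m inch '0 50 0 0; 0 50 0 0;0 0 0 0';python3 -c "
from workcell import arm; s=arm.observe(); print(s['joint_positions'].round(3),s['force'],s['orientation'].round(4))"; python3 -m inch '0 30 -40 0; 0 30 -40 0; 0 0 0 0';python3 -c "
from workcell import arm; s=arm.observe(); print(s['joint_positions'].round(3),s['force'],s['orientation'].round(4))"
```

```text
time_s: 3.35
ee_pos: [0.2368, -0.8179, 0.1882]
orientation: [0.045, 0.989, 0.14, 0.006]
force: [0.3, 0.5, -0.6]
opening: 1.001
[-1.289  0.911  1.233  1.802 -0.     1.571] [ 0.25005199  0.47176486 -0.63097836] [0.0447 0.9891 0.1403 0.0063]
time_s: 3.65
ee_pos: [0.2358, -0.8147, 0.2485]
orientation: [0.081, 0.987, 0.14, 0.011]
force: [-0.8, -0.1, 0.6]
opening: 1.0
[-1.289  0.842  1.235  1.801 -0.     1.571] [-0.82887152 -0.13368751  0.56366539] [0.0805 0.9868 0.14   0.0114]
```

```bash
python3 -m inch '0 -48 -9 0;0 -48 -9 0;0 -48 -9 0;0 -48 -9 0;0 -48 -9 0;0 -48 -9 0;0 -48 -9 0;0 -48 -9 0';python3 -m inch '0 -40 -8 0;0 -40 -8 0;0 -40 -8 0;0 -40 -8 0';python3 -c "
from workcell import arm; s=arm.observe(); print(s['joint_positions'].round(3),s['force'],s['orientation'].round(4))"
```

```text
time_s: 4.45
ee_pos: [0.1442, -0.4983, 0.2587]
orientation: [0.079, 0.987, 0.14, 0.011]
force: [0.3, 0.6, 0.8]
opening: 1.0
time_s: 4.85
ee_pos: [0.099, -0.342, 0.2652]
orientation: [0.079, 0.987, 0.14, 0.011]
force: [0.0, 0.2, 0.1]
opening: 0.999
[-1.289 -0.512 -0.263  1.661  0.     1.571] [0.03948547 0.1569332  0.12232493] [0.0786 0.987  0.14   0.0112]
```

```bash
python3 - <<'E'
from h import *
np.set_printoptions(precision=4,suppress=True)
for n in ["top","scene"]:
    p,d=arm.capture(n); m=arm.camera_model(n); C=cloud(m,n,d)
    r=arm.regions_of(n,"case"); print(n,r[0]["conf"],r[0]["box"])
    M=r[0]["region"]; s=M&(C[...,2]>.1045)&(C[...,2]<.114)
    P=C[s]; 
    lab=np.zeros((480,640),np.uint8); lab[s]=255; lab=cv2.morphologyEx(lab,cv2.MORPH_OPEN,np.ones((3,3)))
    k,L,st,_=cv2.connectedComponentsWithStats(lab); i=1+st[1:,4].argmax(); P=C[L==i]
    print(len(P),P.mean(0),cv2.minAreaRect((P[:,:2]*1000).astype(np.float32)))
    s=M&(C[...,2]>.055)&(C[...,2]<.068)&(C[...,0]<.41); P=C[s]; print("tab",len(P),P.mean(0),cv2.minAreaRect((P[:,:2]*1000).astype(np.float32)))
E
```

```text
top 0.65 [282.1, 288.6, 63.3, 71.9]
2638 [0.4621 0.2736 0.1097] ((462.6770935058594, 273.180419921875), (130.10330200195312, 110.18109893798828), 84.69215393066406)
tab 196 [0.391  0.279  0.0621] ((389.2326354980469, 265.2893371582031), (65.79749298095703, 34.89423751831055), 84.85055541992188)
scene 0.87 [353.9, 292.1, 90.4, 104.4]
3740 [0.4596 0.2828 0.1095] ((461.9310302734375, 277.4553527832031), (133.60943603515625, 111.09503173828125), 84.57421112060547)
tab 405 [0.3934 0.2817 0.0617] ((388.9500732421875, 270.283935546875), (95.84207153320312, 36.11050796508789), 85.22662353515625)
```

```bash
python3 -m inch '0 -48 -7 0;0 -48 -7 0;0 -48 0 0;0 0 0 0';python3 -c "
from workcell import arm; s=arm.observe(); print(s['joint_positions'].round(3),s['force'],s['orientation'].round(4))"
```

```text
time_s: 5.45
ee_pos: [0.0589, -0.2035, 0.2541]
orientation: [0.074, 0.987, 0.14, 0.011]
force: [-0.6, 0.6, -0.5]
opening: 1.006
[-1.289 -0.845 -0.435  1.83   0.     1.571] [-0.6023771   0.57882816 -0.46860855] [0.0744 0.9873 0.14   0.0106]
```

```bash
python3 -m inch '0 -40 0 0;0 -40 0 0;0 -40 0 0;0 0 0 0';python3 -c "
from workcell import arm; s=arm.observe(); print(s['joint_positions'].round(3),s['force'],s['orientation'].round(4))"
```

```text
time_s: 5.85
ee_pos: [0.0452, -0.1561, 0.2808]
orientation: [0.037, 0.989, 0.14, 0.005]
force: [0.1, 0.8, -0.1]
opening: 1.001
[-1.289 -0.845 -0.368  1.972  0.     1.571] [ 0.10231002  0.81428937 -0.10814328] [0.0373 0.9894 0.1403 0.0053]
```

```bash
python3 -m inch '0 -40 0 0;0 -40 0 0;0 -25 0 0;0 0 0 0';python3 -c "
from workcell import arm; s=arm.observe(); print(s['joint_positions'].round(3),s['force'],s['orientation'].round(4))"
```

```text
time_s: 6.25
ee_pos: [0.0314, -0.1085, 0.3124]
orientation: [0.005, 0.99, 0.14, 0.001]
force: [-0.3, -0.8, 0.2]
opening: 1.001
[-1.289 -0.846 -0.293  2.112 -0.     1.571] [-0.25106121 -0.76932019  0.21466135] [5.500e-03 9.901e-01 1.404e-01 8.000e-04]
```

```bash
cat > plan.py <<'E'
from h import *
from scipy.spatial.transform import Rotation as R
def quat(q): return R.from_quat([q[1],q[2],q[3],q[0]])
def plan(wps,step=45.,tmax=.14):
    """wps: (pos, turn_total about tool z, [step]) ; prints rows"""
    s=arm.observe(); p=np.array(s["ee_pos"])*1000; r=quat(s["orientation"])
    for w in wps:
        tgt=np.array(w[0])*1000; turn=w[1]; st=w[2] if len(w)>2 else step
        n=max(1,int(np.ceil(np.linalg.norm(tgt-p)/st-1e-6)),int(np.ceil(abs(turn)/tmax-1e-6)))
        rows=[];
        for k in range(n):
            d=(tgt-p)/(n-k); v=np.round(r.as_matrix().T@d).astype(int); t=round(turn/(n-k),3); turn-=t
            p=p+r.as_matrix()@v; r=r*R.from_rotvec([0,0,t]); rows.append(f"{v[0]} {v[1]} {v[2]} {t:g}")
        print("; ".join(rows), "->",p.round(0))
def yaw_to(az):
    """turn needed (tool z down) for tool y to get world azimuth az, mod 2pi"""
    s=arm.observe(); M=quat(s["orientation"]).as_matrix(); a=np.arctan2(M[1,1],M[0,1]); return a-az, a
E
python3 - <<'E'
from plan import *
print(yaw_to(np.radians(84.7)))
plan([((.2,-.14,.31),-.42,40),((.35,-.05,.3),-.56,40),((.36,.281,.25),-1.12,42),((.383,.281,.2),0)])
E
```

```text
(np.float64(-2.767296666953407), np.float64(-1.2890027905142103))
31 15 1 -0.084; 29 18 1 -0.084; 28 20 0 -0.084; 26 23 1 -0.084; 23 25 0 -0.084 -> [ 200. -140.  310.]
35 6 2 -0.112; 34 9 2 -0.112; 32 13 2 -0.112; 31 17 2 -0.112; 28 19 2 -0.112 -> [349. -50. 300.]
40 -11 6 -0.14; 41 -6 6 -0.14; 41 0 6 -0.14; 41 6 6 -0.14; 40 12 6 -0.14; 38 17 5 -0.14; 35 22 6 -0.14; 32 27 5 -0.14 -> [360. 281. 250.]
-8 8 25 0; -8 8 25 0 -> [383. 281. 200.]
```

```bash
python3 -m inch '31 15 1 -0.084; 29 18 1 -0.084; 28 20 0 -0.084; 26 23 1 -0.084; 23 25 0 -0.084' -0.2;python3 -m inch '35 6 2 -0.112; 34 9 2 -0.112; 32 13 2 -0.112; 31 17 2 -0.112; 28 19 2 -0.112'; python3 -m inch '40 -11 6 -0.14; 41 -6 6 -0.14; 41 0 6 -0.14; 41 6 6 -0.14; 40 12 6 -0.14; 38 17 5 -0.14; 35 22 6 -0.14; 32 27 5 -0.14';python3 - <<'E'
from plan import *
t,_=yaw_to(np.radians(84.7));print(t, arm.observe()["joint_positions"].round(3))
plan([((.383,.281,.13),t)])
E
```

```text
time_s: 6.75
ee_pos: [0.1824, -0.1439, 0.3091]
orientation: [0.005, 0.946, 0.325, 0.0]
force: [-0.5, -1.4, 0.5]
opening: 0.599
time_s: 7.25
ee_pos: [0.3354, -0.0591, 0.2984]
orientation: [0.005, 0.819, 0.574, -0.001]
force: [0.1, -1.0, -0.0]
opening: 0.601
time_s: 8.05
ee_pos: [0.3591, 0.2729, 0.2491]
orientation: [0.003, 0.389, 0.921, -0.003]
force: [0.9, -0.1, 0.4]
opening: 0.599
-0.7059656547662992 [ 0.655 -0.137 -0.009  1.702 -0.009  1.454]
-2 4 20 -0.118; -2 4 20 -0.118; -2 3 20 -0.117; -3 3 20 -0.118; -3 3 20 -0.117; -4 2 19 -0.118 -> [383. 281. 130.]
```

```bash
python3 -m inch '-2 4 18 -0.118; -2 4 18 -0.118; -2 3 18 -0.117; -3 3 18 -0.118; -3 3 18 -0.117; -4 2 17 -0.118; 0 0 0 0';python3 - <<'E'
from plan import *
np.set_printoptions(precision=4,suppress=True)
m=arm.camera_model("wrist");p,d=arm.capture("wrist");cv2.imwrite("pics/w1.png",p)
for q in ["lid_tab","case"]:
    for r in arm.spot_point("wrist",q)[:1]:
        print(q,r["conf"],r["point"],atz(m,"wrist",r["point"],.058))
s=arm.observe();print(s["ee_pos"],s["orientation"])
C=cloud(m,"wrist",d); S=(abs(C[...,0]-.383)<.04)&(abs(C[...,1]-.281)<.06)&(C[...,2]>.055)&(C[...,2]<.068)
P=C[S]; print(len(P),P.mean(0),cv2.minAreaRect((P[:,:2]*1000).astype(np.float32)) if len(P)>5 else 0)
E
```

```text
time_s: 8.75
ee_pos: [0.3825, 0.2781, 0.1402]
orientation: [0.0, 0.049, 0.999, -0.006]
force: [-0.4, 0.3, -0.8]
opening: 0.605
case 0.91 [329.7, 310.1] [0.432  0.2777 0.058 ]
[0.3829 0.2786 0.144 ] [ 0.0016  0.0509  0.9987 -0.0043]
3566 [0.3953 0.2818 0.063 ] ((391.380859375, 282.53631591796875), (120.5046157836914, 36.40715789794922), 84.77970123291016)
```

View pics/w1.png

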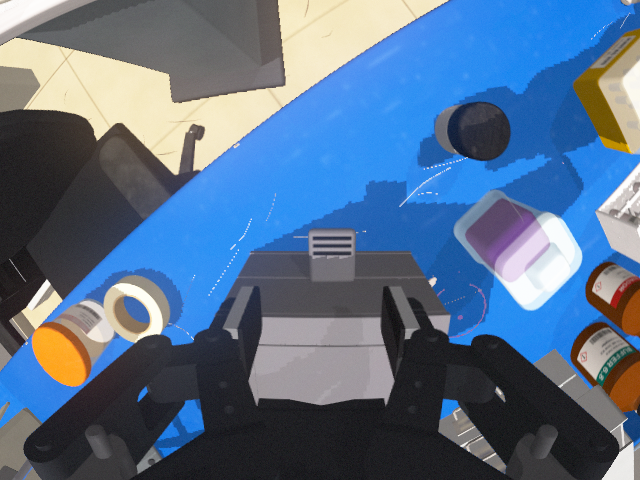

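```bash
python3 - <<'E'
from plan import *
np.set_printoptions(precision=4,suppress=True)
m=arm.camera_model("wrist");p,d=arm.capture("wrist")
C=cloud(m,"wrist",d)
for uv in [(332,232),(332,243),(332,255),(332,268),(332,278),(311,255),(354,255)]:
    print(uv,C[uv[1],uv[0]])
S=C[228:282,308:358].reshape(-1,3); S=S[(S[:,2]>.055)&(S[:,2]<.069)]; print(S[:,:2].min(0),S[:,:2].max(0),cv2.minAreaRect((S[:,:2]*1000).astype(np.float32)))
E
```

```text
(332, 232) [0.3764 0.2849 0.065 ]
(332, 243) [0.3839 0.2842 0.0641]
(332, 255) [0.3921 0.2835 0.0636]
(332, 268) [0.401  0.2826 0.0637]
(332, 278) [0.409  0.2819 0.0615]
(311, 255) [0.3907 0.2701 0.0639]
(354, 255) [0.4099 0.2997 0.0193]
[0.3733 0.266 ] [0.4107 0.299 ] ((391.7285461425781, 284.0015563964844), (33.17086410522461, 35.23760986328125), 85.05616760253906)
```

```bash
python3 - <<'E'
from plan import *
plan([((.384,.2825,.037),yaw_to(np.radians(84.8))[0],36)])
E
```

```text
0 2 36 -0.004; 0 1 36 -0.003; 0 2 35 -0.004 -> [384. 283.  37.]
```

```bash
python3 -m inch '0 2 36 0; 0 1 36 0; 0 2 35 0;0 0 0 0';python3 -m inch '0 0 0 0; 0 0 0 0;0 0 0 0; 0 0 0 0' 1; python3 - <<'E'
from plan import *
p,d=arm.capture("wrist");cv2.imwrite("pics/w2.png",p); print(arm.observe())
E
```

```text
time_s: 9.35
ee_pos: [0.3816, 0.2812, 0.0335]
orientation: [-0.001, 0.05, 0.999, -0.006]
force: [-0.6, -0.4, 0.3]
opening: 0.599
time_s: 9.75
ee_pos: [0.3844, 0.2837, 0.0392]
orientation: [0.003, 0.049, 0.999, -0.003]
force: [-3.9, 4.8, 8.5]
opening: 0.334
{'time_s': 9.8, 'joint_positions': array([ 0.64039081, -0.07317336, -0.35682042,  1.28668934, -0.00771591,
        0.73885121]), 'dq': array([ 0.0007247 , -0.00017459, -0.0006221 ,  0.00077964, -0.00096306,
        0.00015043]), 'joint_torque': array([ -2.67483473, -37.79906988,  42.36892819,  -0.17429753,
        -1.37175065,   0.08072924]), 'ee_pos': array([0.38432907, 0.28364099, 0.03915108]), 'orientation': array([ 0.00263201,  0.04921083,  0.99878094, -0.00283004]), 'force': array([-3.05237426,  4.05998352,  7.08111366]), 'moment': array([0.6795228 , 0.65052956, 0.08197821]), 'opening': 0.3329266432062251}
```

View pics/w2.png

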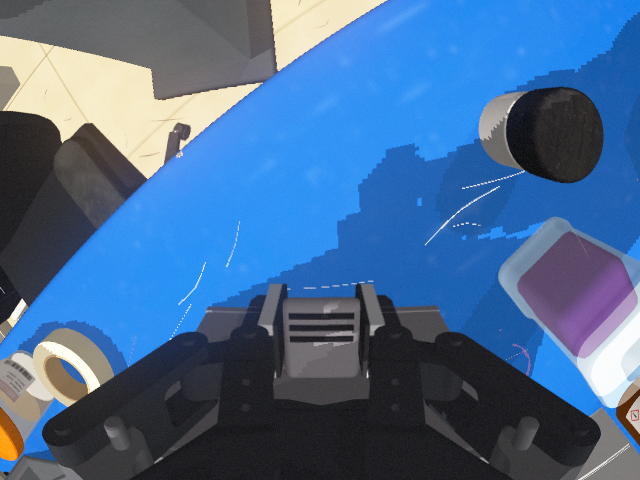

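```bash
python3 - <<'E'
import numpy as np
t=np.arange(0,1.41,.1); a=t+.03; X=134.06*(np.cos(.03)-np.cos(a)); Z=134.06*(np.sin(a)-np.sin(.03))
px=pz=0
for i in range(1,len(t)):
    dx=round(X[i]-px);dz=round(Z[i]-pz);px+=dx;pz+=dz;print(f"{-dx} 0 {-dz} 0;",end=" ")
E
```

```text
-1 0 -13 0; -2 0 -14 0; -4 0 -12 0; -5 0 -13 0; -6 0 -12 0; -8 0 -11 0; -8 0 -10 0; -10 0 -10 0; -10 0 -8 0; -11 0 -8 0; -12 0 -6 0; -12 0 -5 0; -13 0 -4 0; -13 0 -3 0;
```

```bash
python3 -m inch '-1 0 -13 0; -2 0 -14 0; -4 0 -12 0; -5 0 -13 0; -6 0 -12 0';  python3 -m inch '-8 0 -11 0; -8 0 -10 0; -10 0 -10 0; -10 0 -8 0; -11 0 -8 0'
```

```text
time_s: 10.3
ee_pos: [0.4021, 0.282, 0.1022]
orientation: [0.002, 0.049, 0.999, -0.003]
force: [5.5, 6.2, -8.1]
opening: 0.333
time_s: 10.8
ee_pos: [0.4482, 0.2777, 0.1488]
orientation: [0.001, 0.049, 0.999, -0.004]
force: [2.4, 7.0, -10.8]
opening: 0.339
```

```bash
python3 -m inch '-12 0 -6 0; -12 0 -5 0; -13 0 -4 0; -13 0 -3 0;0 0 0 0'; python3 - <<'E'
from plan import *
p,d=arm.capture("scene");cv2.imwrite("pics/s3.png",p)
p,d=arm.capture("top");cv2.imwrite("pics/t3.png",p)
E
```

```text
time_s: 11.3
ee_pos: [0.4986, 0.273, 0.1669]
orientation: [0.002, 0.05, 0.999, -0.003]
force: [-0.0, 6.5, -3.5]
opening: 0.336
```

View pics/s3.png

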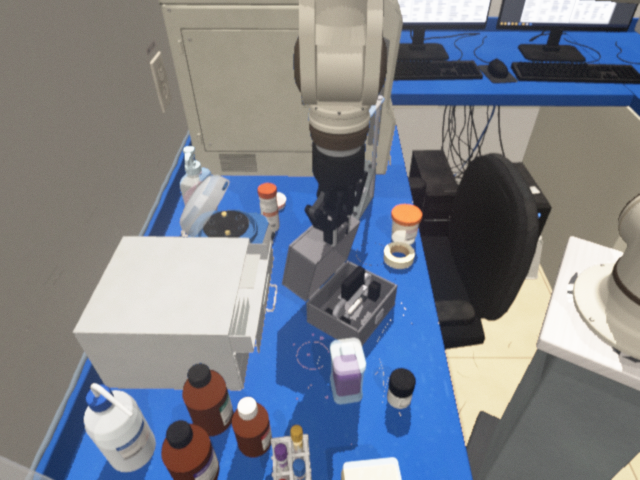

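```bash
python3 -m inch '0 0 0 0; 0 0 0 0;0 0 0 0; 0 0 0 0' -0.4; python3 -m inch '0 0 -30 0; 0 0 -45 0;30 0 -20 0; 40 0 0 0; 45 0 0 0'; python3 - <<'E'
from plan import *
m=arm.camera_model("wrist");
np.set_printoptions(precision=4,suppress=True)
for n in ["scene","top","wrist"]:
    m=arm.camera_model(n); p,d=arm.capture(n);cv2.imwrite(f"pics/{n}4.png",p); np.savez(f"c4{n}.npz",d=d,T=m["world_from_camera"])
    for q in ["clip_grip","clip_mouth","lid_tab"]:
        for r in arm.spot_point(n,q)[:1]: print(n,q,r["conf"],r["point"],cloud(m,n,d)[int(r["point"][1]),int(r["point"][0])])
print(arm.observe()["ee_pos"])
E
```

```text
time_s: 11.8
ee_pos: [0.4977, 0.2721, 0.1667]
orientation: [0.002, 0.049, 0.999, -0.004]
force: [0.2, 0.1, -0.5]
opening: 0.7
time_s: 12.3
ee_pos: [0.3824, 0.2844, 0.2614]
orientation: [0.002, 0.05, 0.999, -0.004]
force: [0.1, 0.6, 0.1]
opening: 0.699
scene clip_grip 0.91 [353.6, 278.9] [0.4591 0.284  0.1017]
scene clip_mouth 0.8 [350.2, 310.7] [0.4624 0.2823 0.0134]
scene lid_tab 0.84 [308.4, 217.4] [0.5546 0.2703 0.1853]
top clip_mouth 0.5 [281.2, 280.9] [0.4079 0.2332 0.721 ]
top lid_tab 0.91 [286.6, 230.5] [0.5561 0.2585 0.1915]
wrist clip_grip 0.95 [323.0, 292.2] [0.4561 0.2768 0.1011]
wrist clip_mouth 0.95 [322.5, 261.8] [0.4599 0.2748 0.012 ]
wrist lid_tab 0.51 [179.7, 258.2] [0.445  0.1006 0.0012]
[0.3834 0.2843 0.2605]
```

View pics/wrist4.png

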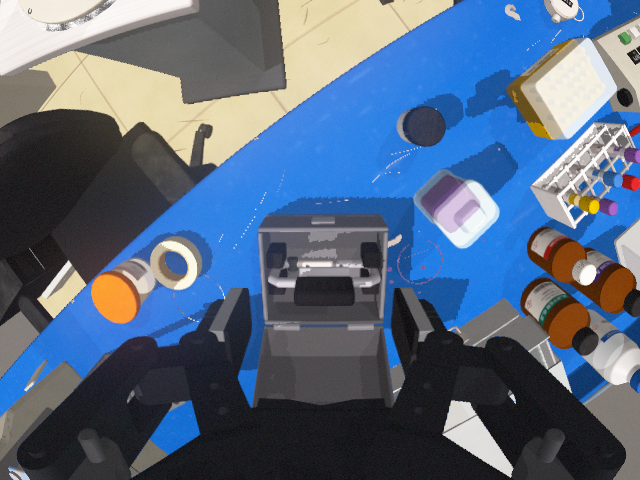

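View pics/scene4.png

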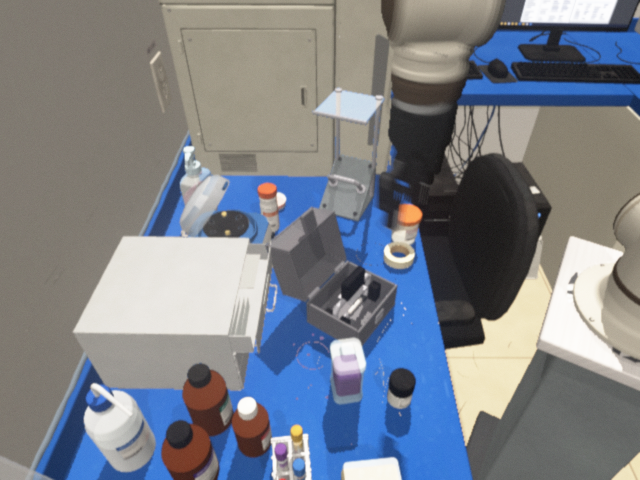

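```bash
python3 - <<'E'
from plan import *
np.set_printoptions(precision=4,suppress=True)
for n in ["scene","wrist"]:
    m=arm.camera_model(n); D=np.load(f"c4{n}.npz"); m["world_from_camera"]=D["T"]; C=cloud(m,n,D["d"])
    S=(abs(C[...,0]-.46)<.035)&(abs(C[...,1]-.277)<.045)&(C[...,2]>.097)&(C[...,2]<.107); P=C[S]
    print(n,len(P),P.mean(0),cv2.minAreaRect((P[:,:2]*1000).astype(np.float32)))
t,_=yaw_to(np.radians(-5.4)); print(t)
plan([((.4615,.276,.2),t)])
E
```

```text
scene 215 [0.4611 0.2808 0.1003] ((461.879638671875, 279.68072509765625), (54.776222229003906, 15.221599578857422), 85.72917938232422)
wrist 956 [0.4615 0.2773 0.1015] ((462.42083740234375, 276.9658508300781), (55.11575698852539, 15.5361328125), 84.62773895263672)
1.565656940511907
-7 0 5 0.13; -6 1 5 0.131; -6 2 5 0.13; -6 2 5 0.131; -6 3 5 0.13; -5 4 5 0.131; -5 5 5 0.13; -4 5 5 0.131; -3 6 5 0.13; -3 6 5 0.131; -2 6 5 0.13; 0 6 6 0.131 -> [461. 276. 200.]
```

```bash
python3 -m inch '-7 0 5 0.13; -6 1 5 0.13; -6 2 5 0.13; -6 2 5 0.13; -6 3 5 0.13; -5 4 5 0.13; -5 5 5 0.13; -4 5 5 0.13' 0; python3 -m inch '-3 6 5 0.13; -3 6 5 0.13; -2 6 5 0.13; 0 6 6 0.13; 0 0 0 0'; python3 - <<'E'
from plan import *
t,_=yaw_to(np.radians(-5.4)); print(t)
plan([((.462,.277,.07),t,33)])
E
```

```text
time_s: 13.7
ee_pos: [0.4356, 0.2787, 0.2206]
orientation: [0.003, 0.541, 0.841, -0.003]
force: [1.3, -0.2, 0.0]
opening: 0.501
time_s: 14.2
ee_pos: [0.461, 0.2763, 0.1989]
orientation: [0.004, 0.738, 0.674, -0.003]
force: [0.0, -0.2, 0.8]
opening: 0.501
0.003833137124205674
1 0 32 0.001; 0 0 32 0.001; 1 0 32 0.001; 0 1 33 0.001 -> [462. 277.  70.]
```

```bash
python3 -m inch '1 0 32 0; 0 0 32 0; 1 0 30 0; 0 1 28 0; 0 0 6 0;0 0 0 0'; python3 -m inch '0 0 0 0;0 0 0 0;0 0 0 0;0 0 0 0' 1; python3 - <<'E'
from plan import *
p,d=arm.capture("wrist");cv2.imwrite("pics/w5.png",p);print(arm.observe()["ee_pos"])
E
```

```text
time_s: 14.8
ee_pos: [0.4617, 0.2772, 0.0718]
orientation: [0.004, 0.737, 0.676, -0.003]
force: [0.7, -0.3, 0.8]
opening: 0.502
time_s: 15.2
ee_pos: [0.4629, 0.2779, 0.0741]
orientation: [0.004, 0.737, 0.676, -0.001]
force: [0.0, -1.1, 6.5]
opening: 0.175
[0.46292755 0.27793615 0.07405885]
```

View pics/w5.png

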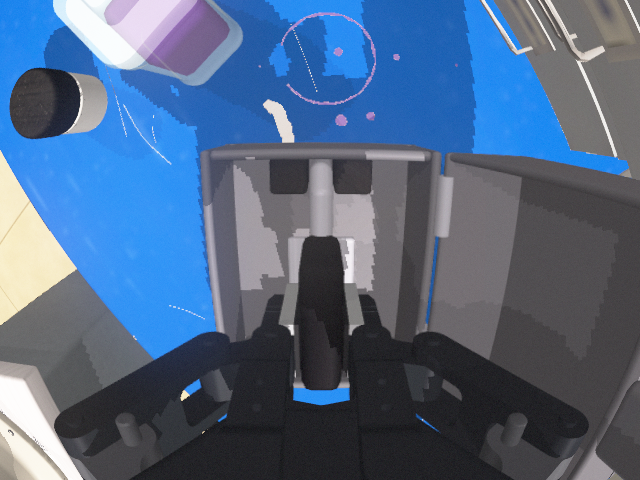

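```bash
python3 -m inch '0 0 -8 0; 0 0 -18 0; 0 0 -28 0; 0 0 -36 0; 0 0 -42 0; 0 0 -45 0; 0 0 -45 0; 0 0 -25 0'; python3 - <<'E'
from plan import *
np.set_printoptions(precision=4,suppress=True)
D=np.load("c0.npz")
for n,k in (("top","td"),("scene","sd")):
    m=arm.camera_model(n); C=cloud(m,n,D[k]); P=C[(abs(C[...,0]-.62)<.08)&(abs(C[...,1]+.01)<.08)&(C[...,2]>.01)&(C[...,2]<.1)]
    nn=np.array([-.0916,.6369,.7655]); c=np.array([.623,-.012,.0502]); I=P[abs((P-c)@nn)<.006]
    for _ in range(4):
        c=I.mean(0); v=np.linalg.svd(I-c)[2][2]; v*=np.sign(v[2]); I=P[abs((P-c)@v)<.0025]
    print(n,len(I),v,c,"az",np.degrees(np.arctan2(-v[1],-v[0])))
    # panel footprint in panel coordinates
    e2=np.cross([0,0,1],-v*[1,1,0]);e2/=np.linalg.norm(e2); e1=np.cross(v,e2)
    uv=np.stack([(I-c)@e2,(I-c)@e1],1)*1000; print(" u",np.percentile(uv[:,0],[.5,99.5]),"v",np.percentile(uv[:,1],[.5,99.5]))
    h=(P-c)@v; Q=P[(h>.045)&(h<.064)]; q=Q-Q.mean(0); w=np.linalg.svd(q)[2][0]; print(" bar n",len(Q),Q.mean(0),w,"az",np.degrees(np.arctan2(w[1],w[0])),"hmax",h[(h>.04)&(h<.07)].max(),"u range",(((Q-c)@e2).min(),((Q-c)@e2).max()))
    S=C[(abs(C[...,0]-.635)<.075)&(abs(C[...,1]+.03)<.09)&(C[...,2]>.242)&(C[...,2]<.257)]
    print(" shield",len(S),S.mean(0),cv2.minAreaRect((S[:,:2]*1000).astype(np.float32)))
print(yaw_to(np.radians(8.2)))
E
```

```text
time_s: 16.05
ee_pos: [0.4615, 0.2796, 0.3237]
orientation: [0.005, 0.737, 0.675, 0.0]
force: [0.1, 0.8, -2.9]
opening: 0.175
top 590 [-0.0848  0.6367  0.7664] [ 0.6087 -0.0062  0.042 ] az -82.4123468938279
 u [-30.7466  68.3362] v [-82.0461  49.9462]
 bar n 74 [0.6184 0.0203 0.0937] [-0.9776 -0.2014 -0.0617] az -168.3598194732814 hmax 0.06247142297288004 u range (np.float64(-0.0180728269395148), np.float64(0.0491486251524455))
 shield 3168 [ 0.6296 -0.0134  0.2516] ((635.5062866210938, -29.589385986328125), (124.96472930908203, 169.49737548828125), 13.768260955810547)
scene 1656 [-0.0776  0.6373  0.7667] [ 0.6275 -0.0117  0.0509] az -83.05709211478909
 u [-48.6058  50.1846] v [-66.8296  63.4452]
 bar n 146 [0.6216 0.0254 0.0916] [-0.9902 -0.1391 -0.0078] az -172.0013983835896 hmax 0.062437262152251455 u range (np.float64(-0.037159705974150456), np.float64(0.038952804055451574))
 shield 1908 [ 0.6319 -0.0159  0.2506] ((634.71875, -26.240753173828125), (126.02676391601562, 173.6878204345703), 14.421239852905273)
(np.float64(-0.23072800288514667), np.float64(-0.08761100422161168))
```

```bash
python3 - <<'E'
from plan import *
t,_=yaw_to(np.radians(7.5)); print(t)
plan([((.40,.05,.36),t,40),((.22,-.3,.36),0,43),((.088,-.67,.36),0,44)])
D=arm.capture("scene")[0]; cv2.imwrite("pics/s6.png",D)
E
```

```text
-0.2185106981211864
-33 -6 -5 -0.031; -33 -7 -5 -0.031; -33 -8 -5 -0.031; -33 -9 -5 -0.031; -33 -10 -5 -0.032; -32 -11 -5 -0.031; -32 -12 -5 -0.032 -> [399.  50. 360.]
-32 -22 0 0; -32 -22 0 0; -32 -22 0 0; -33 -23 0 0; -32 -22 0 0; -33 -23 0 0; -32 -22 0 0; -33 -23 0 0; -32 -22 0 0; -33 -23 1 0 -> [ 220. -300.  360.]
-39 -20 0 0; -39 -20 0 0; -39 -20 0 0; -39 -20 0 0; -39 -20 0 0; -39 -20 0 0; -38 -20 0 0; -39 -20 1 0; -38 -19 0 0 -> [  88. -670.  360.]
```

View pics/s6.png

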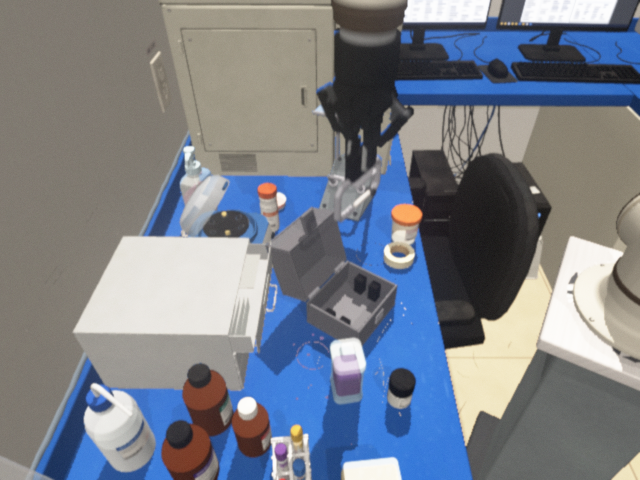

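```bash
python3 -m inch '-15 -3 -5 -0.03; -33 -6 -5 -0.03; -33 -7 -5 -0.03; -33 -8 -5 -0.03; -33 -9 -5 -0.03; -33 -10 -5 -0.03; -32 -11 -5 -0.03; -32 -12 -2 -0.01'; python3 -m inch '-32 -22 0 0; -32 -22 0 0; -32 -22 0 0; -33 -23 0 0; -32 -22 0 0; -33 -23 0 0; -32 -22 0 0; -33 -23 0 0'; python3 -m inch '-32 -22 0 0; -33 -23 1 0;-39 -20 0 0; -39 -20 0 0; -39 -20 0 0; -39 -20 0 0'; python3 - <<'E'
from plan import *
t,_=yaw_to(np.radians(7.5)); print(t,arm.observe()["joint_positions"].round(3))
plan([((.088,-.67,.36),t,40)])
E
```

```text
time_s: 16.9
ee_pos: [0.4007, 0.0328, 0.359]
orientation: [0.004, 0.658, 0.753, -0.002]
force: [0.2, 0.3, -2.6]
opening: 0.179
time_s: 17.7
ee_pos: [0.2569, -0.2474, 0.3608]
orientation: [0.004, 0.659, 0.752, -0.002]
force: [0.8, -0.8, -2.0]
opening: 0.176
time_s: 18.3
ee_pos: [0.1622, -0.4833, 0.3615]
orientation: [0.004, 0.659, 0.752, -0.003]
force: [1.7, -0.0, -0.8]
opening: 0.172
0.0009999054810649888 [-1.247  0.073  0.423  1.911 -0.     0.192]
-29 -16 1 0; -29 -16 0 0; -29 -17 1 0; -29 -16 0 0; -30 -17 1 0; -29 -16 0 0.001 -> [  88. -670.  360.]
```

```bash
python3 -m inch '-29 -16 1 0; -29 -16 0 0; -29 -17 1 0; -29 -16 0 0; -30 -17 1 0; -20 -12 0 0;-15 -5 0 0'; python3 - <<'E'
from plan import *
s=arm.observe();t,_=yaw_to(np.radians(7.5)); print(t,s["joint_positions"].round(3),np.degrees(np.arctan2(s["ee_pos"][1],s["ee_pos"][0])))
E
```

```text
time_s: 19.0
ee_pos: [0.0878, -0.6755, 0.3588]
orientation: [0.003, 0.659, 0.752, -0.002]
force: [-0.1, -1.1, -1.3]
opening: 0.181
0.0002199817164408313 [-1.442e+00  6.170e-01  1.128e+00  2.074e+00  1.000e-03 -2.000e-03] -82.59397126873465
```

Now tilt by pushing outward past reach.

```bash
python3 -m inch '-30 0 0 0; -40 0 -10 0; -45 0 -20 0; -45 0 -20 0; -45 0 -20 0; -45 0 -20 0';python3 - <<'E'
from plan import *
s=arm.observe(); print(s["joint_positions"].round(3),quat(s["orientation"]).as_matrix()[:,2].round(4),quat(s["orientation"]).as_matrix()[:,1].round(4))
E
```

```text
time_s: 19.6
ee_pos: [0.1029, -0.778, 0.3457]
orientation: [0.069, 0.656, 0.749, -0.06]
force: [0.3, 0.4, -1.2]
opening: 0.177
[-1.440e+00  7.130e-01  1.234e+00  1.909e+00  1.000e-03 -1.000e-03] [ 0.0253 -0.1809 -0.9832] [0.9913 0.1319 0.0012]
```

```bash
python3 -m inch '-45 0 -20 0; -45 0 -20 0; -45 0 -20 0; -45 0 -20 0; -45 0 -15 0; -45 0 -15 0;-45 0 -15 0';python3 - <<'E'
from plan import *
s=arm.observe(); M=quat(s["orientation"]).as_matrix(); print(s["joint_positions"].round(3),M[:,2].round(4),M[:,1].round(4),np.degrees(np.arccos(-M[2,2])))
E
```

```text
time_s: 20.3
ee_pos: [0.1145, -0.8655, 0.3967]
orientation: [0.164, 0.643, 0.734, -0.143]
force: [0.5, -0.6, -1.6]
opening: 0.174
[-1.440e+00  6.870e-01  1.234e+00  1.679e+00  1.000e-03 -1.000e-03] [ 0.0569 -0.4207 -0.9054] [0.9913 0.1319 0.0011] 25.11982288036884
```

```bash
python3 -m inch '-45 0 -10 0; -45 0 -10 0; -45 0 -10 0; -45 0 -10 0; -45 0 -10 0; -45 0 -10 0';python3 - <<'E'
from plan import *
s=arm.observe(); M=quat(s["orientation"]).as_matrix(); print(s["joint_positions"].round(3),M[:,2].round(4),M[:,1].round(4),np.degrees(np.arccos(-M[2,2])))
E
```

```text
time_s: 20.9
ee_pos: [0.1232, -0.9311, 0.4571]
orientation: [0.241, 0.624, 0.713, -0.211]
force: [-1.4, -1.3, -1.8]
opening: 0.179
[-1.440e+00  6.680e-01  1.234e+00  1.485e+00  1.000e-03 -0.000e+00] [ 0.0807 -0.6012 -0.795 ] [0.9913 0.1318 0.001 ] 37.340925640264224
```

```bash
python3 -m inch '-45 0 -10 0; 0 0 0 0;0 0 0 0';python3 - <<'E'
from plan import *
s=arm.observe(); M=quat(s["orientation"]).as_matrix(); print(s["joint_positions"].round(3),M[:,2].round(4),M[:,1].round(4),np.degrees(np.arccos(-M[2,2])))
p,d=arm.capture("wrist");cv2.imwrite("pics/w7.png",p);np.savez("c7.npz",d=d,T=arm.camera_model("wrist")["world_from_camera"])
for q in ["clip_grip","clip_mouth"]: print(q,arm.spot_point("wrist",q)[:1])
E
```

```text
time_s: 21.2
ee_pos: [0.1241, -0.9379, 0.4716]
orientation: [0.254, 0.621, 0.708, -0.221]
force: [0.1, 0.8, -1.8]
opening: 0.177
[-1.440e+00  6.610e-01  1.234e+00  1.458e+00  1.000e-03 -0.000e+00] [ 0.0844 -0.6284 -0.7733] [0.9913 0.1317 0.0011] 39.34846962076449
clip_grip [{'point': [323.3, 314.8], 'conf': 0.67}]
clip_mouth []
```

View pics/w7.png

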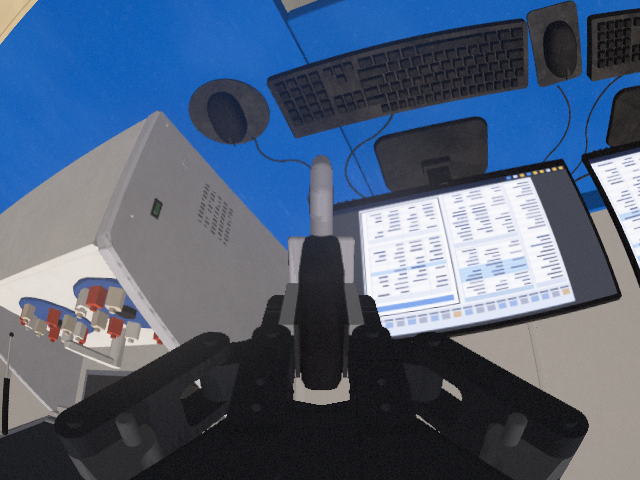

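```bash
python3 - <<'E'
from plan import *
plan([((.16,-.6,.45),0,44),((.36,-.15,.45),0,42),((.42,.12,.43),0,42),((.55,.2,.32),0,42)])
E
```

```text
34 10 -24 0; 34 10 -24 0; 33 10 -24 0; 34 10 -24 0; 33 10 -24 0; 34 10 -24 0; 33 10 -25 0; 34 10 -24 0 -> [ 160. -600.  450.]
27 21 -22 0; 27 22 -22 0; 27 21 -22 0; 27 22 -22 0; 27 21 -22 0; 27 22 -22 0; 27 21 -22 0; 27 22 -22 0; 27 21 -22 0; 27 22 -23 0; 28 21 -22 0; 27 22 -23 0 -> [ 360. -150.  450.]
31 14 -21 0; 30 13 -21 0; 31 14 -21 0; 30 13 -21 0; 31 14 -22 0; 30 13 -21 0; 31 14 -22 0 -> [420. 120. 430.]
24 28 9 0; 23 28 9 0; 24 28 9 0; 23 27 10 0; 24 28 9 0 -> [550. 200. 320.]
```

```bash
python3 -m inch '15 5 -10 0;34 10 -24 0; 34 10 -24 0; 33 10 -24 0; 34 10 -24 0; 33 10 -24 0; 34 10 -24 0; 33 10 -24 0';python3 -m inch '27 21 -22 0; 27 22 -22 0; 27 21 -22 0; 27 22 -22 0; 27 21 -22 0; 27 22 -22 0; 27 21 -22 0; 27 22 -22 0';  python3 - <<'E'
from plan import *
s=arm.observe(); M=quat(s["orientation"]).as_matrix(); print(s["joint_positions"].round(3),M[:,2].round(4),M[:,1].round(4))
plan([((.36,-.15,.45),0,42),((.42,.12,.43),0,42),((.55,.2,.32),0,42)])
E
```

```text
time_s: 22.15
ee_pos: [0.157, -0.6366, 0.4522]
orientation: [0.254, 0.621, 0.708, -0.221]
force: [0.3, -0.5, -2.1]
opening: 0.173
time_s: 22.95
ee_pos: [0.2907, -0.3382, 0.4525]
orientation: [0.254, 0.621, 0.708, -0.221]
force: [1.3, 0.8, -1.5]
opening: 0.175
[-0.538 -0.494 -0.015  1.577 -0.52   0.774] [ 0.0852 -0.6294 -0.7724] [0.9913 0.1314 0.0023]
28 19 -22 0; 28 19 -22 0; 28 18 -22 0; 27 19 -22 0; 28 18 -23 0 -> [ 360. -150.  450.]
30 14 -21 0; 31 14 -21 0; 30 13 -21 0; 31 14 -21 0; 30 13 -22 0; 31 14 -21 0; 30 13 -22 0 -> [420. 120. 430.]
24 28 9 0; 24 28 9 0; 23 28 9 0; 24 28 9 0; 23 27 10 0 -> [550. 199. 320.]
```

```bash
python3 -m inch '28 19 -22 0; 28 19 -22 0; 28 18 -22 0; 27 19 -22 0; 28 18 -22 0';python3 -m inch '30 14 -21 0; 31 14 -21 0; 30 13 -21 0; 31 14 -21 0; 30 13 -22 0; 31 14 -21 0; 30 13 -22 0';  python3 - <<'E'
from plan import *
s=arm.observe(); M=quat(s["orientation"]).as_matrix(); print(s["joint_positions"].round(3),M[:,2].round(4),M[:,1].round(4))
plan([((.55,.2,.32),0,42),((.606,.15,.25),0,35)])
E
```

```text
time_s: 23.45
ee_pos: [0.3599, -0.1501, 0.4494]
orientation: [0.254, 0.621, 0.708, -0.221]
force: [1.7, -0.5, -1.8]
opening: 0.177
time_s: 24.15
ee_pos: [0.4211, 0.1172, 0.424]
orientation: [0.254, 0.62, 0.709, -0.218]
force: [0.3, 0.0, -1.5]
opening: 0.179
[ 0.642  0.163  0.498  2.278 -0.588  2.192] [ 0.0898 -0.625  -0.7754] [0.9908 0.1353 0.0056]
23 28 8 0; 23 28 8 0; 23 27 8 0; 24 28 8 0; 23 27 8 0 -> [550. 200. 321.]
0 16 30 0; 0 16 31 0; 0 17 30 0 -> [606. 150. 250.]
```

```bash
python3 -m inch '23 28 8 0; 23 28 8 0; 23 27 8 0';  python3 - <<'E'
from plan import *
s=arm.observe(); M=quat(s["orientation"]).as_matrix(); print(s["joint_positions"].round(3),M[:,2].round(4),M[:,1].round(4))
E
```

```text
time_s: 24.45
ee_pos: [0.4993, 0.1655, 0.3615]
orientation: [0.254, 0.62, 0.709, -0.218]
force: [-0.1, -0.3, -1.0]
opening: 0.176
[ 0.628  0.345  0.593  2.181 -0.593  2.176] [ 0.0898 -0.6249 -0.7755] [0.9908 0.1355 0.0056]
```

```bash
python3 -m inch '24 28 8 0; 23 27 8 0;0 14 25 0; 0 14 25 0; 0 14 25 0;0 0 0 0';  python3 - <<'E'
from plan import *
np.set_printoptions(precision=4,suppress=True)
s=arm.observe(); M=quat(s["orientation"]).as_matrix(); print(s["ee_pos"],s["joint_positions"].round(3),M[:,2].round(4),M[:,1].round(4))
for n in ["scene","top","wrist"]:
    m=arm.camera_model(n);p,d=arm.capture(n); cv2.imwrite(f"pics/{n}8.png",p); np.savez(f"c8{n}.npz",d=d,T=m["world_from_camera"]); C=cloud(m,n,d)
    for q in ["clip_grip","clip_mouth","ring_bar","stand"]:
        for r in arm.spot_point(n,q)[:1]: print(n,q,round(r["conf"],2),r["point"],C[int(r["point"][1]),int(r["point"][0])])
E
```

```text
time_s: 25.05
ee_pos: [0.5985, 0.1549, 0.2595]
orientation: [0.253, 0.621, 0.709, -0.221]
force: [-0.1, 0.3, -1.4]
opening: 0.18
[0.5985 0.1549 0.2595] [ 0.526  0.48   0.576  1.968 -0.625  2.063] [ 0.085  -0.627  -0.7744] [0.9912 0.1325 0.0016]
scene clip_grip 0.66 [317.2, 131.9] [0.57   0.2127 0.3123]
scene clip_mouth 0.91 [330.0, 155.8] [0.6    0.1193 0.2099]
scene ring_bar 0.67 [344.9, 180.0] [0.6182 0.0257 0.0913]
scene stand 0.72 [342.4, 205.8] [0.6227 0.0232 0.0188]
top clip_grip 0.65 [335.5, 203.9] [0.5921 0.1601 0.2939]
top clip_mouth 0.83 [354.7, 208.8] [0.6009 0.117  0.2153]
top ring_bar 0.69 [393.5, 208.3] [0.5942 0.0415 0.2512]
top stand 0.69 [397.5, 218.3] [0.5738 0.0336 0.2512]
wrist clip_grip 0.64 [322.4, 314.4] [0.5953 0.18   0.2795]
wrist clip_mouth 0.54 [466.1, 120.7] [0.7143 0.1492 0.1064]
wrist ring_bar 0.87 [333.2, 197.4] [0.6    0.1829 0.2279]
wrist stand 0.69 [321.3, 315.4] [0.595  0.1799 0.2799]
```

View pics/scene8.png

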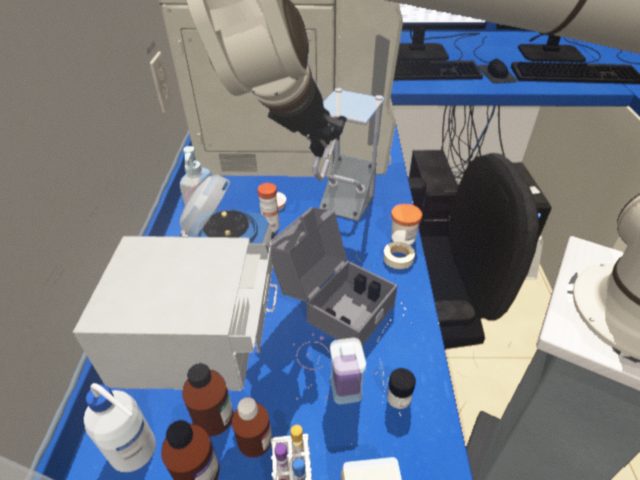

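View pics/wrist8.png

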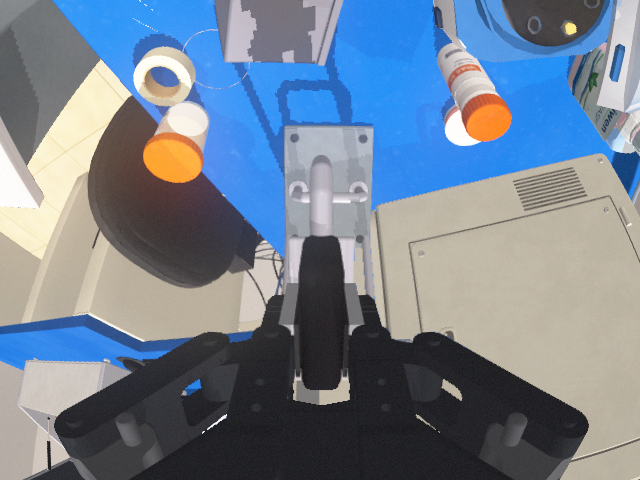

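View pics/top8.png

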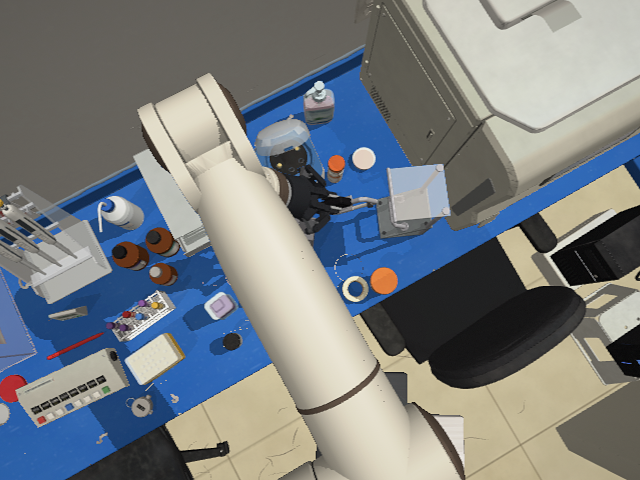

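```bash
python3 - <<'E'
from plan import *
np.set_printoptions(precision=4,suppress=True)
s=arm.observe(); M=quat(s["orientation"]).as_matrix(); t=s["ee_pos"]
for n in ["wrist","scene"]:
    m=arm.camera_model(n); D=np.load(f"c8{n}.npz"); m["world_from_camera"]=D["T"]; C=cloud(m,n,D["d"])
    v=M[:,2]; 
    # panel plane fit
    P=C[(abs(C[...,0]-.625)<.08)&(abs(C[...,1]-.0)<.09)&(C[...,2]>.005)&(C[...,2]<.115)]
    c=np.array([.628,-.0116,.0509]); nn=np.array([-.08,.637,.7668]); I=P[abs((P-c)@nn)<.008]
    for _ in range(5):
        c0=I.mean(0); w=np.linalg.svd(I-c0)[2][2]; w*=np.sign(w[2]); I=P[abs((P-c0)@w)<.0025]
    print(n,"panel",len(I),w,c0,"angle to tool z deg",np.degrees(np.arccos(-w@v)))
    T=(I-t)@M*1000; print(" panel tool x",np.percentile(T[:,0],[.5,99.5]),"y",np.percentile(T[:,1],[.5,99.5]),"z",T[:,2].mean())
    h=(P-c0)@w; Q=P[(h>.05)&(h<.063)]; T=(Q-t)@M*1000; k=(abs(T[:,0])<25); T=T[k]
    print(" bar",len(T),np.median(T,0),np.percentile(T,[2,98],axis=0), "h",np.percentile(h[(h>.045)&(h<.065)],[50,95]))
    near=T[np.abs(T[:,1])<22]; print("  straight",np.median(near,0), "top z",np.percentile(near[:,2],[5,20]))
p=cv2.imread("pics/wrist8.png"); cv2.imwrite("pics/w8z.png",cv2.resize(p[110:250,260:400],None,fx=4,fy=4,interpolation=cv2.INTER_CUBIC))
E
```

```text
wrist panel 6815 [-0.0763  0.6382  0.7661] [0.6306 0.0002 0.042 ] angle to tool z deg 1.1542101629598136
 panel tool x [-65.0293  71.6723] y [-40.7802  58.1966] z 271.95909395521244
 bar 414 [  2.8747  21.4062 215.149 ] [[ -2.4019 -23.029  212.7216]
 [  6.8378  42.5899 220.79  ]] h [0.0564 0.0585]
  straight [  2.9328 -11.9661 214.7504] top z [212.8873 213.6805]
scene panel 1721 [-0.0734  0.6373  0.7671] [ 0.6264 -0.0095  0.0489] angle to tool z deg 1.2142293994529698
 panel tool x [-65.8629  72.4178] y [-42.834  56.375] z 272.23229559661866
 bar 133 [  5.0393   5.3096 215.6802] [[ -0.5076 -25.1986 212.3798]
 [  9.0973  39.0355 220.9628]] h [0.0563 0.0596]
  straight [  5.1387  -1.4183 215.3483] top z [212.7257 213.6915]
```

View pics/w8z.png

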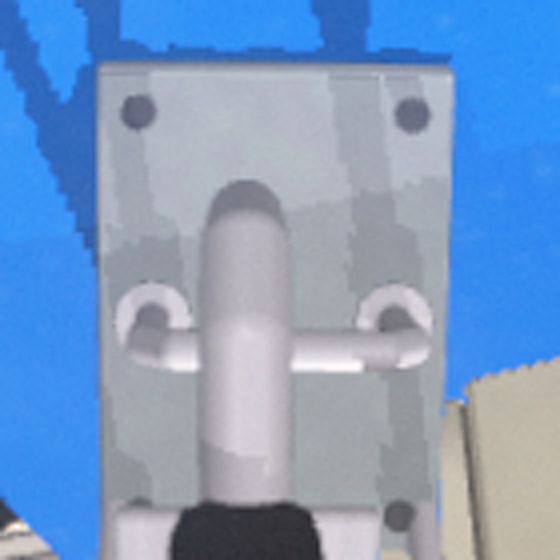

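```bash
python3 - <<'E'
from plan import *
np.set_printoptions(precision=1,suppress=True)
s=arm.observe(); M=quat(s["orientation"]).as_matrix(); t=s["ee_pos"]
m=arm.camera_model("wrist"); D=np.load("c8wrist.npz"); m["world_from_camera"]=D["T"]; C=cloud(m,"wrist",D["d"]); T=(C-t)@M*1000
for uv in [(322,158),(322,165),(322,180),(322,200),(322,225),(322,234),(322,240),(322,250),(322,270),(322,300),(322,340),(322,380),(322,386)]: print(uv,T[uv[1],uv[0]])
E
python3 -m inch '0 4 15 0;1 4 35 0; 1 0 35 0; 1 0 25 0;0 0 10 0; 0 0 0 0'
```

```text
(322, 158) [56.7  1.1 32.7]
(322, 165) [55.2  1.1 14.9]
(322, 180) [49.3  1.1 10.5]
(322, 200) [41.7  1.1  6. ]
(322, 225) [31.3  1.1  5.1]
(322, 234) [27.1  1.1  5.9]
(322, 240) [26.   1.1  1. ]
(322, 250) [ 26.2   1.  -12.1]
(322, 270) [ 24.5   1.  -27.8]
(322, 300) [ 12.9   1.  -27.3]
(322, 340) [ -3.5   1.  -27.7]
(322, 380) [-22.5   1.  -27.8]
(322, 386) [-25.6   1.1 -27.9]
time_s: 26.4
ee_pos: [0.6156, 0.0841, 0.1674]
orientation: [0.254, 0.62, 0.709, -0.22]
force: [-0.6, 1.1, -1.2]
opening: 0.181
```

```bash
python3 - <<'E'
from plan import *
np.set_printoptions(precision=1,suppress=True)
s=arm.observe(); M=quat(s["orientation"]).as_matrix(); t=s["ee_pos"]; print(s["joint_positions"].round(3), M[:,2])
for n in ["wrist","scene"]:
    m=arm.camera_model(n);p,d=arm.capture(n);C=cloud(m,n,d);T=(C-t)@M*1000
    P=T[(abs(T[...,0])<80)&(abs(T[...,1]-0)<70)&(T[...,2]>60)&(T[...,2]<170)]
    pl=P[(P[:,2]>140)]; print(n,"panel",len(pl),np.median(pl,0),np.percentile(pl[:,:2],[.5,99.5],axis=0).ravel())
    b=P[(P[:,2]>90)&(P[:,2]<103)&(abs(P[:,1])>8)&(abs(P[:,1])<24)]; print(" bar",len(b),np.median(b,0),np.percentile(b,[3,97],axis=0).ravel())
    cv2.imwrite(f"pics/{n}9.png",p)
    if n=="scene": cv2.imwrite("pics/s9z.png",cv2.resize(p[80:230,270:420],None,fx=4,fy=4,interpolation=cv2.INTER_CUBIC))
E
```

```text
[ 0.4  0.4  0.3  1.7 -0.7  1.9] [ 0.1 -0.6 -0.8]
wrist panel 15901 [ 36.6   2.2 151.2] [-67.1 -68.   79.7  67.9]
 bar 392 [ 2.4 -9.7 94. ] [ -2.  -23.4  92.    4.1  23.3  98. ]
scene panel 2053 [ 18.3 -14.5 151.5] [-67.4 -65.9  79.2  60.2]
 bar 37 [  3.7 -14.1  94.8] [ -2.7 -22.9  91.4   7.   20.1  97.5]
```

View pics/s9z.png

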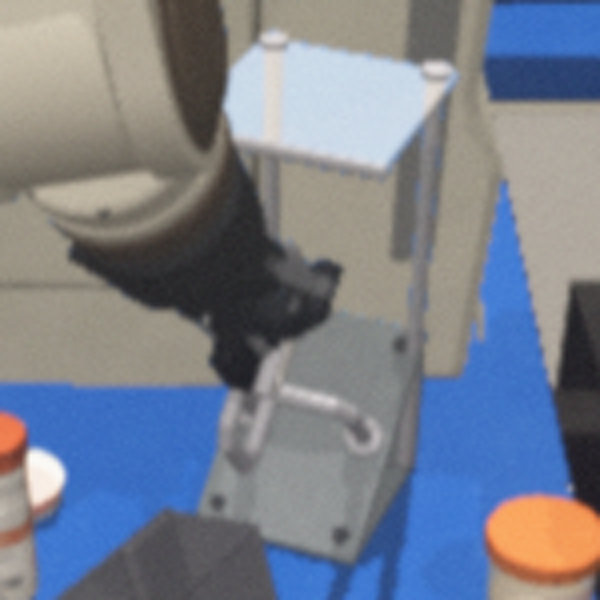

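View pics/wrist9.png

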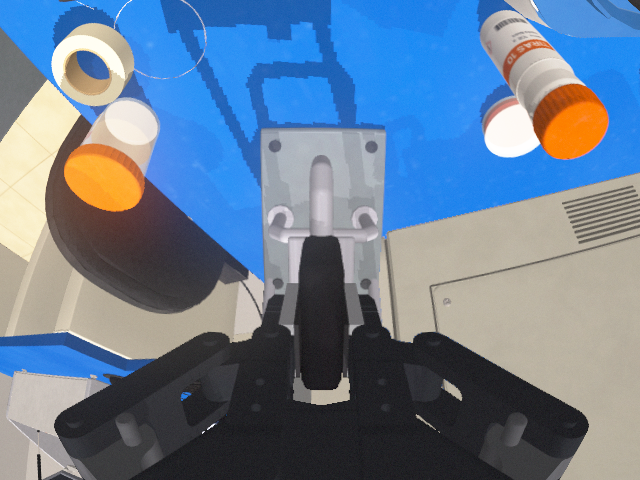

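```bash
python3 -m inch '2 0 10 0; 1 0 10 0; 0 0 8 0;0 0 8 0; 0 0 0 0'; python3 -c "
from plan import *
s=arm.observe();M=quat(s['orientation']).as_matrix();print(M.T@s['force'],s['ee_pos'],M[:,2])"; python3 -m inch '0 0 6 0; 0 0 6 0; 0 0 6 0;0 0 0 0'; python3 -c "
from plan import *
s=arm.observe();M=quat(s['orientation']).as_matrix();print(M.T@s['force'],s['ee_pos'],s['moment'])"
```

```text
time_s: 27.0
ee_pos: [0.6187, 0.0637, 0.1376]
orientation: [0.254, 0.62, 0.709, -0.219]
force: [-1.3, 0.5, 2.1]
opening: 0.178
[-0.75922077 -1.24708875 -2.07495507] [0.61865336 0.06374377 0.13756167] [ 0.08825879 -0.6264698  -0.77443268]
time_s: 27.4
ee_pos: [0.6204, 0.0523, 0.1238]
orientation: [0.254, 0.62, 0.709, -0.22]
force: [0.1, -2.2, 2.6]
opening: 0.177
[-3.35377047 -0.19422105 -0.67726273] [0.62039126 0.05234018 0.12380164] [-0.39860259 -0.04332886 -0.02694896]
```

```bash
python3 -m inch '0 0 6 0; 0 0 6 0; 0 0 0 0'; python3 -c "
from plan import *
s=arm.observe();M=quat(s['orientation']).as_matrix();print(M.T@s['force'],s['ee_pos'],s['moment'])"; python3 -m inch '0 0 4 0; 0 0 3 0;0 0 0 0'; python3 - <<'E'
from plan import *
s=arm.observe();M=quat(s['orientation']).as_matrix();print(M.T@s['force'],s['ee_pos'],s['moment'])
for n in ["scene","wrist"]:
    p,d=arm.capture(n); cv2.imwrite(f"pics/{n}10.png",p)
    if n=="scene": cv2.imwrite("pics/s10z.png",cv2.resize(p[130:230,300:400],None,fx=6,fy=6,interpolation=cv2.INTER_CUBIC))
E
```

```text
time_s: 27.7
ee_pos: [0.6213, 0.0444, 0.1142]
orientation: [0.255, 0.62, 0.709, -0.22]
force: [0.1, -9.9, 0.8]
opening: 0.175
[-8.05928807 -1.17466318  5.61417831] [0.62134268 0.04440144 0.11422794] [-1.29788025 -0.10645431 -0.1057764 ]
time_s: 28.0
ee_pos: [0.6217, 0.0414, 0.1083]
orientation: [0.253, 0.62, 0.709, -0.219]
force: [-0.2, -0.3, -1.0]
opening: 0.178
[ 0.47301302 -0.25864949  0.93920559] [0.62174603 0.04142234 0.10825535] [0.82362358 0.12603492 0.00470199]
```

View pics/s10z.png

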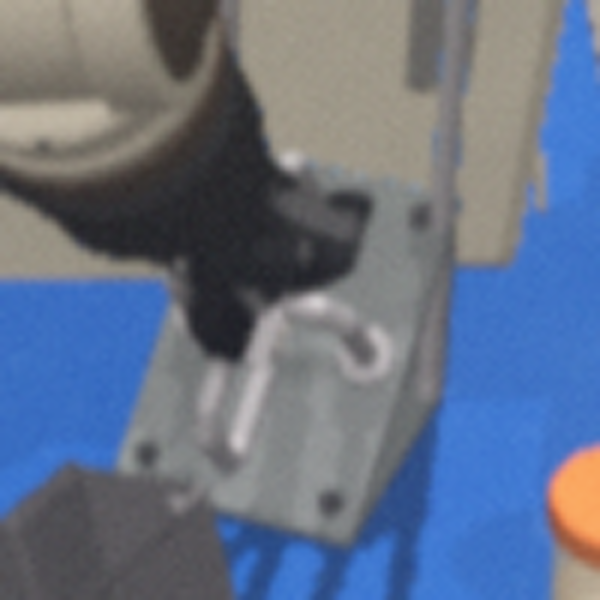

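View pics/wrist10.png

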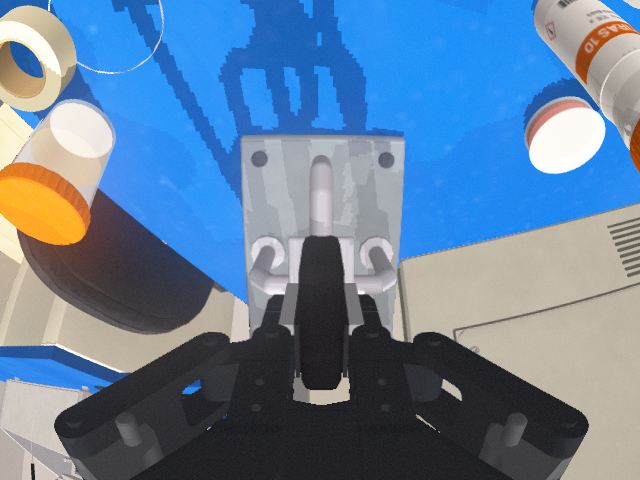

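```bash
python3 -m inch '0 0 -8 0; 0 0 -8 0;0 0 -6 0; 0 0 0 0'; python3 -c "
from plan import *
s=arm.observe();M=quat(s['orientation']).as_matrix();print(M.T@s['force'],s['moment'],[ (r['conf'],r['point']) for r in arm.spot_point('scene','clip_gate')[:1]])"; python3 -m inch '0 0 -4 0; 0 0 -3 0;0 0 0 0'; python3 -c "
from plan import *
s=arm.observe();M=quat(s['orientation']).as_matrix();print(M.T@s['force'],s['moment'])"
```

```text
time_s: 28.5
ee_pos: [0.6206, 0.0563, 0.1276]
orientation: [0.255, 0.62, 0.709, -0.218]
force: [-0.3, 0.6, -1.9]
opening: 0.173
time_s: 28.8
ee_pos: [0.6196, 0.0598, 0.132]
orientation: [0.254, 0.62, 0.709, -0.219]
force: [0.5, -0.3, -2.0]
opening: 0.179
[0.98465697 0.46049501 1.81689836] [0.82478144 0.0956288  0.00179196]Traceback (most recent call last):
  File "<string>", line 3, in <module>
    s=arm.observe();M=quat(s['orientation']).as_matrix();print(M.T@s['force'],s['moment'],[ (r['conf'],r['point']) for r in arm.spot_point('scene','clip_gate')[:1]])
                                                                                                                            ~~~~~~~~~~~~~~^^^^^^^^^^^^^^^^^^^^^
ValueError: it knows: case, clip_grip, clip_mouth, cup, dish, jar, lid_hinge, lid_tab, objective, ring_bar, stand, strips_vial, tape
```

```bash
python3 -m inch '0 0 -3 0; 0 0 -2 0;0 0 0 0'; python3 -c "
from plan import *
s=arm.observe();M=quat(s['orientation']).as_matrix();print(M.T@s['force'],s['moment'],s['ee_pos'])"
```

```text
time_s: 29.1
ee_pos: [0.6188, 0.0608, 0.133]
orientation: [0.254, 0.62, 0.709, -0.221]
force: [7.6, -15.2, -19.2]
opening: 0.175
[-0.27760549  5.44591673 25.01714955] [ 0.73929714 -1.00984217  0.91806041] [0.61882918 0.06079907 0.13300518]
```

```bash
python3 -m inch '0 0 8 0; 0 0 10 0;0 0 9 0; 0 0 4 0;0 0 0 0;0 0 0 0'; python3 - <<'E'
from plan import *
s=arm.observe();M=quat(s['orientation']).as_matrix();print(M.T@s['force'],s['moment'],s['ee_pos'])
t=s["ee_pos"];m=arm.camera_model("wrist");p,d=arm.capture("wrist");T=(cloud(m,"wrist",d)-t)@M*1000
for uv in [(322,180),(322,234),(322,240),(322,250),(322,270),(322,340),(322,380),(322,386)]: print(uv,T[uv[1],uv[0]].round(1))
cv2.imwrite("pics/w11.png",p)
E
```

```text
time_s: 29.7
ee_pos: [0.622, 0.0434, 0.1121]
orientation: [0.254, 0.62, 0.709, -0.219]
force: [0.2, 0.3, -0.9]
opening: 0.176
[0.81596792 0.2168049  0.55764625] [ 0.82134156  0.08303835 -0.01783173] [0.62195477 0.04344159 0.1121141 ]
(322, 180) [49.4  1.  10.6]
(322, 234) [27.2  1.1  6. ]
(322, 240) [26.1  1.   1.3]
(322, 250) [ 26.2   1.  -11.6]
(322, 270) [ 24.6   1.  -27.4]
(322, 340) [ -3.    1.  -27.9]
(322, 380) [-22.8   1.1 -26.9]
(322, 386) [-26.7   1.1 -26.1]
```

```bash
python3 -m inch '0 0 3 0;0 0 0 0'; python3 -m inch '0 0 0 0;0 0 0 0;0 0 0 0;0 0 0 0' 0; python3 - <<'E'
from plan import *
s=arm.observe();print(s['force'],s['opening'])
for n in ["scene","wrist"]:
    p,d=arm.capture(n); cv2.imwrite(f"pics/{n}12.png",p)
E
```

```text
time_s: 29.95
ee_pos: [0.6222, 0.0415, 0.1093]
orientation: [0.254, 0.62, 0.709, -0.219]
force: [-0.7, 0.4, -1.4]
opening: 0.173
time_s: 30.35
ee_pos: [0.6223, 0.0416, 0.1096]
orientation: [0.254, 0.62, 0.709, -0.219]
force: [0.7, -0.6, 0.3]
opening: 0.502
[ 0.68308443 -0.61365797  0.25917567] 0.5020382392143067
```

View pics/wrist12.png

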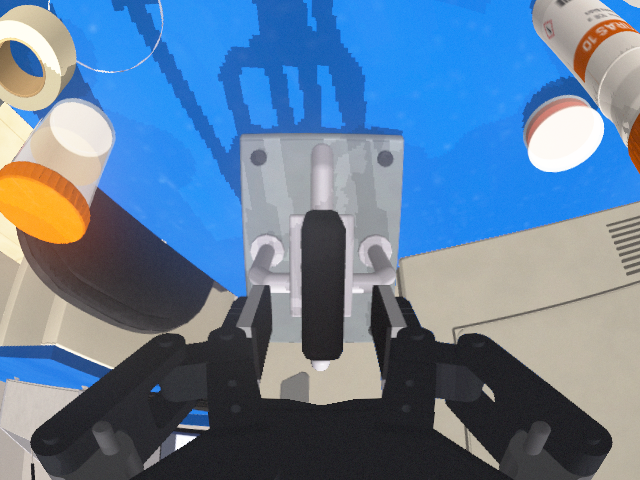

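View pics/scene12.png

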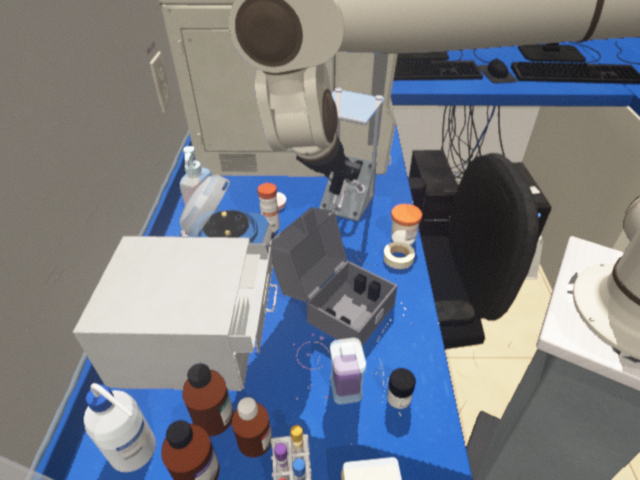

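```bash
python3 -m inch '0 0 -10 0;0 0 -20 0;0 0 -35 0;0 0 -40 0;0 0 -40 0;0 0 -40 0;0 0 -30 0; 0 0 0 0'; python3 - <<'E'
from plan import *
s=arm.observe();print(s['force'],s['joint_positions'].round(3))
for n in ["scene","wrist"]:
    p,d=arm.capture(n); cv2.imwrite(f"pics/{n}13.png",p)
    if n=="scene": cv2.imwrite("pics/s13z.png",cv2.resize(p[130:230,300:400],None,fx=6,fy=6,interpolation=cv2.INTER_CUBIC))
    else: cv2.imwrite("pics/w13z.png",cv2.resize(p[100:300,230:430],None,fx=3,fy=3,interpolation=cv2.INTER_CUBIC))
E
```

```text
time_s: 31.25
ee_pos: [0.603, 0.1789, 0.2796]
orientation: [0.255, 0.62, 0.71, -0.216]
force: [-0.2, -0.7, -0.0]
opening: 0.498
[-0.23223787 -0.71496905 -0.00259375] [ 0.554  0.537  0.695  2.038 -0.618  2.09 ]
```

View pics/s13z.png

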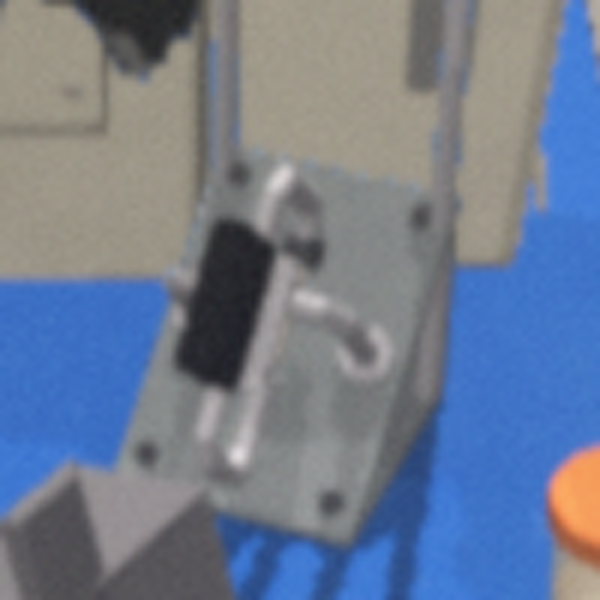

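View pics/w13z.png

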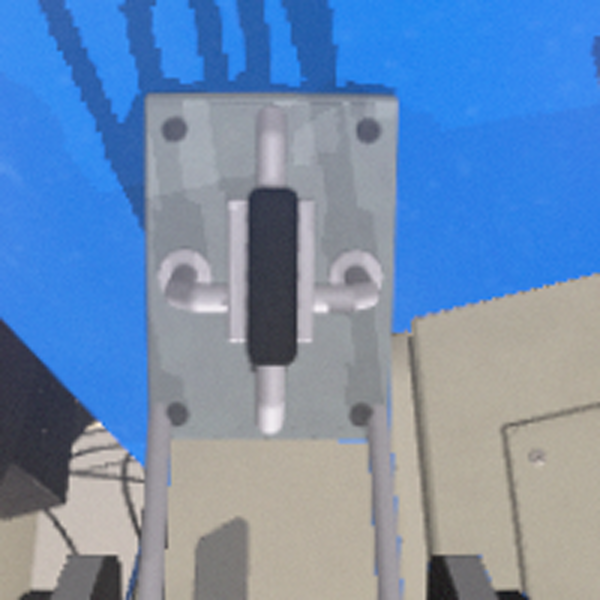

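```bash
python3 -m inch '0 0 0 0;0 0 0 0;0 0 0 0;0 0 0 0;0 0 0 0'; python3 - <<'E'
from plan import *
np.set_printoptions(precision=3,suppress=True)
arm.capture("scene"); m=arm.camera_model("scene"); d=arm.capture("scene")[1]; C=cloud(m,"scene",d)
for q in ["cup","tape","strips_vial","objective","jar","dish"]:
    r=arm.spot_point("scene",q)[:1]
    if r: print(q,r[0]["conf"],np.array(r[0]["point"]).round(1),atz(m,"scene",r[0]["point"],0)[:2])
for q in ["lid_tab","clip_grip","ring_bar"]:
    r=arm.spot_point("scene",q)[:1]
    if r: print(q,r[0]["conf"],C[int(r[0]["point"][1]),int(r[0]["point"][0])])
print(arm.observe()["time_s"],arm.observe()["force"])
print(arm.close_job())
E
```

```text
time_s: 31.85
ee_pos: [0.603, 0.1757, 0.276]
orientation: [0.254, 0.62, 0.709, -0.219]
force: [0.3, -0.1, -0.5]
opening: 0.5
cup 0.9 [403.8 239.8] [0.459 0.041]
tape 0.57 [398.3 257.5] [0.447 0.098]
strips_vial 0.75 [273.6 224.8] [0.732 0.143]
objective 0.67 [398.7 395.3] [0.319 0.386]
jar 0.69 [349.6 386.7] [0.393 0.412]
dish 0.6 [275.1 203.1] [0.775 0.076]
lid_tab 0.92 [0.556 0.274 0.187]
clip_grip 0.63 [0.614 0.066 0.122]
ring_bar 0.73 [0.613 0.044 0.107]
32.4 [-0.163 -0.419 -0.117]
the job is handed in; nothing more can be done
None
```

The job is done and handed in at 32.4 s, well under the 64 s limit. The case is open, and the clip is locked onto the D-ring with the gripper clear of it.

- **Lid:** I gripped the thumb tab and swung the lid to about 1.4 rad. After I let go it fell to its stop and stayed there.
- **Clip:** I lifted it straight out of the case. Moves can only turn the tool about its own axis, so I tilted it by pushing past the arm's reach over the clear floor. That gave about 39° of tilt, within about 1.2° of the panel's normal, and I came in under the shield from the front.
- **Gate:** The push force rose to about 10 N and then dropped to nothing with the bar about 44 mm inside. Pulling back met 25 N of resistance with no slip in the grip, so the gate is shut behind the ring. I pushed the clip back in, opened the fingers and withdrew.

**Last checks:**
- The pictures show the clip sitting on the ring with its saddle on the bar.
- The lid is open.
- The force reading is near zero.
- Each bystander was found within about 5 mm of where it started, which is within the measuring error.
- The network has no gate class, so I confirmed the gate was shut only by the pull test and the pictures.

No check failed. The only large force reading (about 60 N) came early on, when the empty arm stopped sharply in free air at a joint limit.

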